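Strip an amplifier of its plug-in cards and file the spares in the drawer

TASK

This amplifier is being stripped for spares: first throw the red isolator lever right over to off, and draw no card before that. Then open the parts drawer, draw every plug-in card up out of its chassis slot by its top edge, stand each upright, right way up and fully down in a foam slot of the drawer, put every loose yellow capacitor in the wide bay beside the foam, and when all are in, push the drawer fully shut. Leave the other things on the bench where they are.

Things in the scene. Friction and masses are not known exactly. Their poses are not given: they have to be found in the camera images.
- lever (a joint): red lever of the bench isolator: a 70 mm wide horizontal red bar (18 mm thick) carried by two arms on a hinge across a grey 110 x 80 x 50 mm box. The arms are 70 mm long from the hinge (58 mm above the bench, in the middle of the box) to the bar. 0 = on, leaning 0.6 rad towards the robot side; 1.2 = off, leaning 0.6 rad the other way. Stiff (about 2 N at the bar), stays where it is left
- lever_bar (a point): centre of the red lever bar; its y axis runs along the bar; its frame turns with the lever, and at 0 its x axis is level and points the way the lever is pushed to off
- isolator: grey box of the isolator, origin under its centre; its x axis is the horizontal direction in which the lever goes to off
- drawer (a joint): slide of the drawer in the blue steel unit (240 deep x 247 wide x 134 mm high), m: 0 = shut, 0.187 = fully out; slides at about 2 N, stays where left. Inside 165 (along the slide) x 215 mm; above its floor (10 mm over the bench) the sides rise 59 mm, the 12 mm thick front 118 mm, the opening of the unit 120 mm. A 30 mm high tester and tray stand on the unit, 130 mm behind its front
- drawer_handle (a point): middle of the drawer's steel bar handle (11 mm round bar, 110 mm long, horizontal, 35 mm in front of the drawer's front and about 31 mm below the top of the 134 mm high unit). Its x axis points from the handle into the unit, so the drawer opens along minus x; y runs along the bar
- slot1 (a point): floor centre of a foam slot in the drawer. On one side (minus y) the drawer holds a block of dark foam, 50 mm high, with three slots, each 118 mm long along x, 18 mm wide in y and 50 mm deep, at 38 mm pitch. Axes: x into the unit, z up
- slot2 (a point): floor centre of the middle foam slot, as slot1
- slot3 (a point): floor centre of the third foam slot, as slot1, next to the wide bay
- wide_bay (a point): floor centre of the drawer's open bay beside the foam, 165 mm long along x and 95 mm wide in y; axes as slot1
- chassis: open black amplifier chassis, 240 deep x 300 wide x 95 mm high, origin under its centre, fixed. Four card slots stand 52 mm in front of its centre (minus x), at y = -69, -23, 23 and 69 mm: narrow aluminium gaps 12.5 mm wide and 104 mm long whose walls end 78 mm above the bench. A leaf spring in each gap clamps the card sideways with about 8 N, so it must be pulled firmly, straight up, for its first 35 to 45 mm
- card1_c (a point): centre (half-way up) of a plug-in card, 100 long (x) x 10 thick (y) x 95 mm high (z), 0.16 kg; green board with a orange bar (10 mm thick, 26 mm high) along its top edge. It stands on the bottom of a chassis slot with its top 33 mm exposed. Two or three of the four cards are fitted
- card2_c (a point): centre (half-way up) of a plug-in card, 100 long (x) x 10 thick (y) x 95 mm high (z), 0.16 kg; green board with a orange bar (10 mm thick, 26 mm high) along its top edge. It stands on the bottom of a chassis slot with its top 33 mm exposed. Two or three of the four cards are fitted
- card3_c (a point): centre (half-way up) of a plug-in card, 100 long (x) x 10 thick (y) x 95 mm high (z), 0.16 kg; green board with a orange bar (10 mm thick, 26 mm high) along its top edge. It stands on the bottom of a chassis slot with its top 33 mm exposed. Two or three of the four cards are fitted
- card4_c (a point): centre (half-way up) of a plug-in card, 100 long (x) x 10 thick (y) x 95 mm high (z), 0.16 kg; green board with a orange bar (10 mm thick, 26 mm high) along its top edge. It stands on the bottom of a chassis slot with its top 33 mm exposed. Two or three of the four cards are fitted
- cap1_c (a point): centre of a loose yellow box capacitor, 58 (x) x 30 (y) x 42 mm high (z), 0.1 kg, standing on the bench with two low brass terminals on top. One or two are present
- cap2_c (a point): centre of a loose yellow box capacitor, 58 (x) x 30 (y) x 42 mm high (z), 0.1 kg, standing on the bench with two low brass terminals on top. One or two are present
- screwdriver: red-handled screwdriver, 160 mm, lying; bystander, origin under its centre
- solder: solder reel with red flanges, 58 mm across, 42 mm high; bystander, origin under its centre
- drink: green drinks can, 66 mm across, 115 mm high; bystander, origin under its centre
- meter: yellow multimeter, 160 x 85 x 34 mm, lying; bystander, origin under its centre
- driver: teal and black cordless driver standing on its battery, 60 mm across, 185 mm high; bystander, origin under its centre
- tape: roll of dark blue tape, 90 mm across, 24 mm high, lying; bystander, origin under its centre
Things that resemble listed ones, but are neither listed nor needed, are in the scene too. Leave any pink look-alike of the part that bears card4_c alone.

How it is judged:
On the way, in this order (a step that is already met when the one before it is completed fails the run):
1. the isolator lever is thrown over to off (value of joint lever above 1 rad), for 0.2 s.
2. every card stands down in a foam slot of the drawer and every capacitor lies in its wide bay (x of card1_c in the frame of slot2 between -0.02 and 0.02 m and y of card1_c in the frame of slot2 between -0.05 and 0.05 m and z of card1_c in the frame of slot2 between 0.03 and 0.056 m and angle between each of card1_c, card2_c, card3_c, card4_c's own z axis and vertical below 0.3 rad and x of card2_c in the frame of slot2 between -0.02 and 0.02 m and y of card2_c in the frame of slot2 between -0.05 and 0.05 m and z of card2_c in the frame of slot2 between 0.03 and 0.056 m and x of card3_c in the frame of slot2 between -0.02 and 0.02 m and y of card3_c in the frame of slot2 between -0.05 and 0.05 m and z of card3_c in the frame of slot2 between 0.03 and 0.056 m and x of card4_c in the frame of slot2 between -0.02 and 0.02 m and y of card4_c in the frame of slot2 between -0.05 and 0.05 m and z of card4_c in the frame of slot2 between 0.03 and 0.056 m and x of cap1_c in the frame of wide_bay between -0.0825 and 0.0825 m and y of cap1_c in the frame of wide_bay between -0.048 and 0.048 m and z of each of cap1_c, cap2_c in the frame of wide_bay below 0.042 m and x of cap2_c in the frame of wide_bay between -0.0825 and 0.0825 m and y of cap2_c in the frame of wide_bay between -0.048 and 0.048 m and value of joint drawer above 0.05 m), for 0.3 s.
3. the drawer is pushed fully shut (value of joint drawer below 0.006 m), for 0.2 s.
At the end, for the whole second after the job is handed in: isolator lever off (beyond 1.0 rad), drawer shut to within 6 mm, every card upright (within 0.3 rad) and down on the floor of a foam slot (its centre less than 56 mm above that floor), every capacitor down in the wide bay, all at rest (value of joint lever above 1 rad and value of joint drawer below 0.006 m and x of card1_c in the frame of slot2 between -0.02 and 0.02 m and y of card1_c in the frame of slot2 between -0.05 and 0.05 m and z of card1_c in the frame of slot2 between 0.03 and 0.056 m and angle between each of card1_c, card2_c, card3_c, card4_c's own z axis and vertical below 0.3 rad and x of card2_c in the frame of slot2 between -0.02 and 0.02 m and y of card2_c in the frame of slot2 between -0.05 and 0.05 m and z of card2_c in the frame of slot2 between 0.03 and 0.056 m and x of card3_c in the frame of slot2 between -0.02 and 0.02 m and y of card3_c in the frame of slot2 between -0.05 and 0.05 m and z of card3_c in the frame of slot2 between 0.03 and 0.056 m and x of card4_c in the frame of slot2 between -0.02 and 0.02 m and y of card4_c in the frame of slot2 between -0.05 and 0.05 m and z of card4_c in the frame of slot2 between 0.03 and 0.056 m and x of cap1_c in the frame of wide_bay between -0.0825 and 0.0825 m and y of cap1_c in the frame of wide_bay between -0.048 and 0.048 m and z of each of cap1_c, cap2_c in the frame of wide_bay below 0.042 m and x of cap2_c in the frame of wide_bay between -0.0825 and 0.0825 m and y of cap2_c in the frame of wide_bay between -0.048 and 0.048 m and linear speed of each of card1, card2, card3, card4, cap1, cap2 below 0.02 m/s); the robot touches nothing.
It fails at once if a card is drawn (moved more than 15 mm) while the isolator is still on (not (value of joint lever above 1 rad) and distance of any of card1_c, card2_c, card3_c, card4_c from where it was at the start of the episode above 0.015 m).
It fails at once if a bystander on the bench is shifted by more than 30 mm (distance of any of screwdriver, solder, drink, meter, driver, tape from where it was at the start of the episode above 0.03 m).
Of card1, card2, card3, card4 only 2 to 3 are there at a start; the rules pass over those that are not, and their reading is None.
Of cap1, cap2 only 1 to 2 are there at a start; the rules pass over those that are not, and their reading is None.
At some moment in a run one of cap1, cap2 may be knocked a few centimetres aside while the robot is not near it.
It also fails if it takes over 210 s, if anything falls off the work surface, if the arm or the gripper's body presses on something with over 40 N, if the wrist force passes 120 N, or if a joint passes its speed limit or range.

ROBOT

A 6-joint arm with a two-finger parallel gripper is mounted at the origin on the work surface. World frame = base frame: x ahead of the robot, y to its left, z up, the work surface at z = 0. Lengths are in m, angles in rad, forces in N, time in s.
With the tool pointing down it reaches from about 0.2 to 0.875 m from the base axis. Payload 3.4 kg.
Tool frame: the origin (TCP) lies midway between the tips of the shut fingers; the grasp point (between the pads) lies 19 mm behind it; z points along the fingers, y is the line along which they close (so a half turn about z gives the same grasp; the last joint's range is limited). The gripper opens to 94 mm and grips with 3 to 60 N. Pads are 16 mm wide; open, the fingers measure 119 mm over their backs; the gripper's body (75 mm by 177 mm) begins 78 mm behind the grasp point.
Start: joints at [-0.121, 0.276, 1.505, -0, 1.361, -0.121], TCP at [0.575, -0, 0.205] pointing down, gripper open.
Joint ranges: [-2.89, 2.89], [-0.75, 2.08], [0.22, 2.7], [-1.18, 4.32], [0.11, 2.71], [-2.7, 2.7]. Speed limits (rad/s): [2.57, 2.57, 3.14, 3.14, 3.14, 3.14].

INTERFACE

Orientations are given as a rotation vector (axis times angle).
In Python, from cell import read_state, optics, job, nets gives the robot as it stands.
- The arm moves only by the tool play_rows, never from a script. Its argument "series" is a list of rows, each a list of 4 numbers: the shift along the world's x, y, z in m, then the turn about the world's z in rad. In form: [[dx, dy, dz, roll], ...]. A call has 1 to 5 rows; each row shifts and turns the commanded pose from where the row before left it; what a row does not reach is not made up. A row lasts 1/12 s, in which the tool goes at most 41.7 mm and 7.16 degrees, less where a joint would pass 70% of its speed; a pose out of reach is approached as far as the arm can. A call with a gripper value outside its range is refused whole. "fingers" is the gripper's target within -1 to 1 (fully open at 1, half-way at 0, shut at -1), set as the call begins (left out, the last holds). The fingers move at their own pace and stop on an object; "newtons" is the grip in N (left out, the last holds). Time passes only in rows, so rows that do not move let the fingers close. It gives the time, the measured TCP pose, the force, the opening and the grip force at its end, in the units of the state.
- read_state(): the state, without advancing time (a new reading comes with each control period).
- optics.grab_frame(name): name is "scene" or "side" or "wrist"; returns a dict with "img" (400x640x3 uint8, red, green, blue), "K" (3x3 intrinsics, pixels), "T" (4x4, takes a point from camera to world coordinates); the wrist camera has in their place "T_tool_cam" (4x4, takes a point from camera to tool coordinates, whose origin is the TCP and whose axes are the flange's). Camera axes: x right, y up, looking along -z (the intrinsics and any distortion apply to the point x, -y, -z); pixel columns grow to the right and rows downward; lengths in m; the calibration is good to about 2 mm. A picture is of the moment at which its call begins: read the wrist's pose just before it. There is no depth.
- job.close_job(): hands the job in; it is judged then, once.
Trained networks look in a picture, given as the dict that the camera call returned (one of the last four; its "shot" number tells which), for a name from the list of things; names that differ only in an ending like _2 or _b are one class to them, and where a whole thing is asked for, a point or a joint stands for the part that bears it (a point fixed in the world has none). Each returns a list of dicts, best first, with "conf" (0 to 1); they miss things now and then, are a little off and sometimes report something else, mostly with a low value. They report only what shows in the picture. A call takes as long as a camera call. They do not tell look-alikes from the thing itself.
- nets.boxes_of(query, picture): "bbox" ([left, top, right, bottom] in pixels, round what is visible of it).
The state is a dict: "time": time; "joints": joint angles; "qvel": joint speeds; "joint_efforts": joint torques, N m; "ee_pos": TCP position; "tcp_rot": TCP orientation; "ft_force": force on the tool from outside, world axes, zero at the start; "torque": the same for the moment, N m; "finger_gap": opening from 0.0 (shut) to 1.0 (fully open); "grip_force": force on a finger pad.
Only numpy, scipy, OpenCV 4.12 (cv2) and the standard library are available. Lean on these libraries where they do the work, as an engineer would, in place of code of your own. Each camera call takes 0.05 s, during which the arm holds its last target. There are 200 camera calls.

## Working session

There is one attempt and no reset: what is moved stays moved. The work goes in short steps, Python scripts to look and compute and a tool call to move; the robot and the scene stay as the last step left them, time stands still between calls to the robot, and variables do not carry over. Pictures are saved under pics/ and viewed, at most 14 in all, crops included, and the job is handed in when it is done.

Besides the shell and the picture viewer there is one more tool, called as name(argument=value, ...) on one line, values as JSON. play_rows: Moves the arm, as the interface text tells. Its arguments: {"type":"object","properties":{"series":{"type":"array","items":{"type":"array","items":{"type":"number"}}},"fingers":{"type":"number"},"newtons":{"type":"number"}},"required":["series"]}

```bash
mkdir -p pics; ls
cat > h.py <<'E'
import numpy as np, cv2
from cell import read_state, optics, job, nets
from scipy.spatial.transform import Rotation as R
def grab(n):
    s=read_state(); f=optics.grab_frame(n)
    if 'T' not in f:
        T=np.eye(4);T[:3,:3]=R.from_rotvec(s['tcp_rot']).as_matrix();T[:3,3]=s['ee_pos'];f['T']=T@f['T_tool_cam']
    return f
def save(f,n,box=None,k=1):
    im=f['img'][:,:,::-1]
    if box: im=im[box[1]:box[3],box[0]:box[2]]
    cv2.imwrite('pics/'+n,cv2.resize(im,None,fx=k,fy=k,interpolation=cv2.INTER_CUBIC))
def ray(f,u,v):
    p=cv2.undistortPoints(np.array([[[u,v]]],float),np.array(f['K']),np.array(f.get('dist',np.zeros(5)),float)).ravel()
    return f['T'][:3,3],f['T'][:3,:3]@np.array([p[0],-p[1],-1])
def onz(f,u,v,z):
    o,d=ray(f,u,v); return o+d*(z-o[2])/d[2]
def proj(f,P):
    c=np.linalg.inv(f['T'])@np.append(P,1); K=np.array(f['K']); return K[0,0]*c[0]/-c[2]+K[0,2],K[1,1]*-c[1]/-c[2]+K[1,2]
E
python3 - <<'E'
from h import *
for n in ['scene','side']:
    f=grab(n); save(f,n+'0.png',k=1.25); print(n,{k:(np.array(v).round(3).tolist() if k!='img' else 0) for k,v in f.items()})
    for q in ['lever','isolator','drawer','drawer_handle','card1_c','cap1_c','chassis']:
        print(q,[(np.round(b['bbox']).tolist(),round(b['conf'],2)) for b in nets.boxes_of(q,f)])
print(read_state())
E
```

```text
pics
scene {'img': 0, 'K': [[439.766, 0.0, 321.482], [0.0, 439.766, 194.268], [0.0, 0.0, 1.0]], 'T': [[0.961, -0.161, 0.226, 0.843], [0.277, 0.585, -0.762, -1.024], [-0.009, 0.795, 0.607, 0.952], [0.0, 0.0, 0.0, 1.0]], 'shot': 1}
lever [([318.0, 202.0, 344.0, 234.0], 0.53)]
isolator [([315.0, 205.0, 368.0, 259.0], 0.7), ([321.0, 146.0, 330.0, 150.0], 0.17)]
drawer [([269.0, 252.0, 350.0, 333.0], 0.56)]
drawer_handle [([274.0, 253.0, 348.0, 329.0], 0.71)]
card1_c [([345.0, 173.0, 375.0, 186.0], 0.78), ([368.0, 112.0, 383.0, 143.0], 0.75)]
cap1_c [([295.0, 181.0, 310.0, 197.0], 0.61), ([237.0, 243.0, 265.0, 265.0], 0.57)]
chassis [([332.0, 145.0, 418.0, 216.0], 0.72), ([271.0, 252.0, 349.0, 332.0], 0.39)]
side {'img': 0, 'K': [[405.164, 0.0, 315.271], [0.0, 405.164, 203.648], [0.0, 0.0, 1.0]], 'T': [[0.248, -0.838, 0.486, 1.057], [0.969, 0.216, -0.123, -0.109], [-0.002, 0.501, 0.866, 1.079], [0.0, 0.0, 0.0, 1.0]], 'shot': 2}
lever [([152.0, 242.0, 248.0, 292.0], 0.74), ([280.0, 224.0, 303.0, 254.0], 0.56)]
isolator [([280.0, 222.0, 310.0, 284.0], 0.87)]
drawer [([153.0, 242.0, 248.0, 2
[... 303 characters left out ...]
, 249.0], 0.24)]
{'time': 0.8, 'joints': array([-1.20973152e-01,  2.75895056e-01,  1.50488445e+00,  1.97052293e-06,
        1.36070761e+00, -1.20992535e-01]), 'qvel': array([-0.0005419 , -0.0001518 ,  0.00130273, -0.00055889, -0.00223047,
       -0.00114308]), 'joint_efforts': array([-1.89033376e-04, -4.04400086e+01, -2.37489009e+01,  6.97791134e-02,
        2.46415590e-02, -6.90656332e-08]), 'ee_pos': array([5.75040283e-01, 5.90942986e-06, 2.05502043e-01]), 'tcp_rot': array([2.22136248e+00, 2.22140463e+00, 1.04603632e-04]), 'ft_force': array([ 0.08869487, -0.37016755, -0.45370375]), 'torque': array([ 0.02388616, -0.01279419, -0.00864484]), 'grip_force': 0.0, 'finger_gap': 0.998542832247067}
```

View pics/scene0.png

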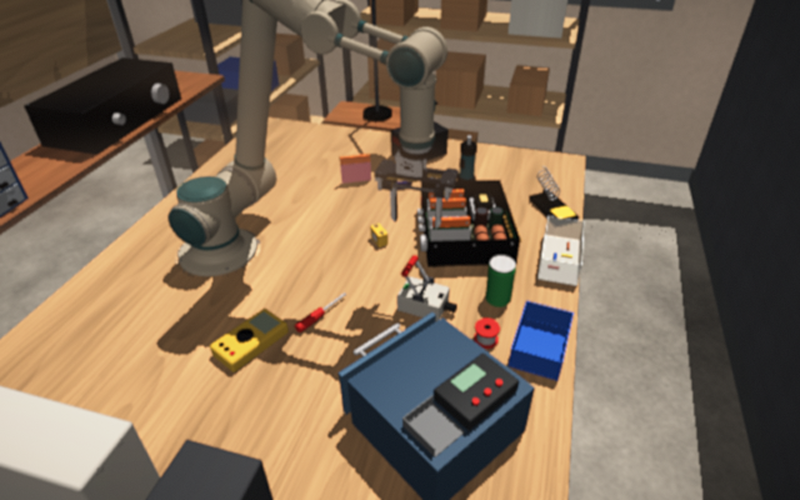

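View pics/side0.png

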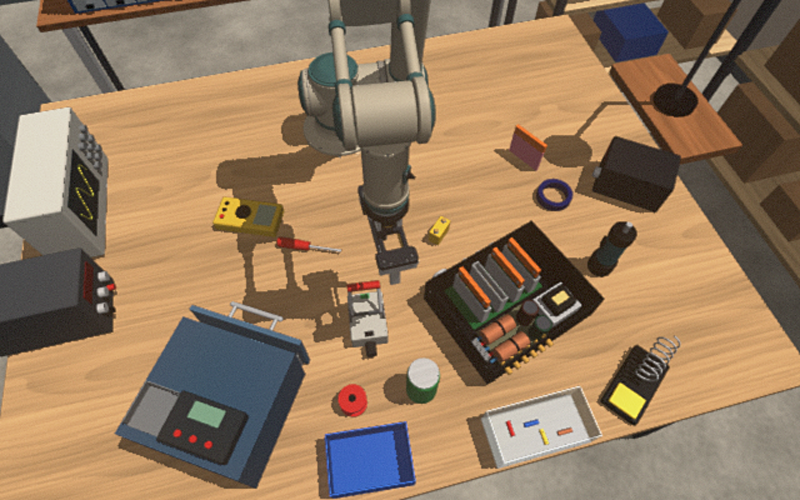

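Side view: the red lever bar is at (363,286), with the isolator below it. The blue unit's handle is at (256,316). The three orange-topped cards in the chassis are at (473,288), (507,266) and (524,257), and the one capacitor is at (438,230). Two things could be mistaken for a card: the pink one standing free at (527,147), which I'll leave alone, and the grey card-less guides at (490,280). The yellow pieces at (627,400) and (561,298) are not capacitors.

Run:
```python
from h import *
f=grab('side')
def p(n,u,v,z): print(n,onz(f,u/1.25,v/1.25,z).round(3))
p('barL',349,287,.116);p('barR',381,284,.116)
p('isoFront L',349,299,.05);p('iso back R',386,343,.05);p('isoback L',353,348,.05)
p('handleL',232,306,.103);p('handleR',279,320,.103)
p('frontL',194,308,.134);p('frontR',307,353,.134)
p('unit top backL',119,433,.134); p('backR',250,485,.134)
for n,a in {'c1':(455,270,491,307),'c2':(492,249,524,286),'c3':(509,241,541,277)}.items():
    p(n+'a',a[0],a[1],.111);p(n+'b',a[2],a[3],.111)
p('ch L',426,290,.095);p('ch top',532,223,.095);p('ch right',604,296,.095);p('ch bot',488,370,.095)
p('cap',438,230,.042);p('pink',527,145,.09)
p('can',422,370,.115);p('solder',352,397,.042);p('screwtip',341,251,.01);p('screwh',280,243,.02)
save(f,'s1.png',(260,160,490,310),3.4)
```

```text
barL [ 0.569 -0.084  0.116]
barR [ 0.579 -0.017  0.116]
isoFront L [ 0.565 -0.089  0.05 ]
iso back R [ 0.686 -0.034  0.05 ]
isoback L [ 0.679 -0.104  0.05 ]
handleL [ 0.545 -0.332  0.103]
handleR [ 0.601 -0.24   0.103]
frontL [ 0.546 -0.4    0.134]
frontR [ 0.698 -0.193  0.134]
unit top backL [ 0.761 -0.544  0.134]
backR [ 0.905 -0.326  0.134]
c1a [0.584 0.147 0.111]
c1b [0.686 0.193 0.111]
c2a [0.554 0.243 0.111]
c2b [0.657 0.277 0.111]
c3a [0.544 0.287 0.111]
c3b [0.646 0.321 0.111]
ch L [0.607 0.076 0.095]
ch top [0.502 0.363 0.095]
ch right [0.716 0.441 0.095]
ch bot [0.807 0.146 0.095]
cap [0.434 0.159 0.042]
pink [0.271 0.444 0.09 ]
can [0.78  0.016 0.115]
solder [ 0.778 -0.128  0.042]
screwtip [ 0.415 -0.081  0.01 ]
screwh [ 0.361 -0.221  0.02 ]
```

View pics/s1.png

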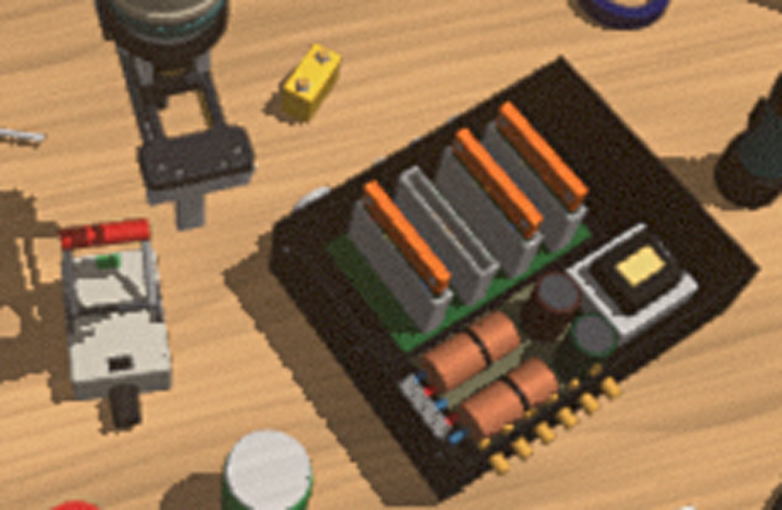

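play_rows(series=[[-0.04,-0.03,0,0],[-0.01,-0.02,0,0],[0,0,0,0],[0,0,0,0],[0,0,0,0]], fingers=-1, newtons=20)

```text
time: 1.27
ee_pos: [0.5324, -0.0448, 0.2058]
tcp_rot: [2.222, 2.22, 0.002]
ft_force: [0.7, -0.2, 0.4]
finger_gap: 0.681
grip_force: 0.0
```

play_rows(series=[[0,0,-0.02,0],[0,0,-0.04,0],[0,0,-0.04,0],[0,0,0,0],[0,0,0,0]])

```text
time: 1.68
ee_pos: [0.531, -0.0439, 0.1037]
tcp_rot: [-2.218, -2.22, 0.002]
ft_force: [0.5, -0.5, 0.1]
finger_gap: 0.326
grip_force: 0.0
```

play_rows(series=[[0,0,0,0],[0,0,0,0],[0,0,0,0],[0,0,0,0],[0,0,0,0]])

```text
time: 2.1
ee_pos: [0.5325, -0.0451, 0.1065]
tcp_rot: [2.22, 2.22, 0.002]
ft_force: [0.1, -0.6, -0.6]
finger_gap: 0.009
grip_force: 0.0
```

play_rows(series=[[0.015,-0.003,0,0],[0.015,-0.003,0.002,0],[0.015,-0.002,0.003,0],[0.015,-0.002,0.002,0],[0,0,0,0]])

```text
time: 2.52
ee_pos: [0.5942, -0.0554, 0.1132]
tcp_rot: [2.22, 2.219, 0.003]
ft_force: [0.0, -0.5, 0.9]
finger_gap: 0.004
grip_force: 0.0
```

play_rows(series=[[0.015,-0.002,0,0],[0.015,-0.002,0,0],[0.008,0,-0.002,0],[0,0,0,0],[0,0,0,0]])

```text
time: 2.93
ee_pos: [0.6288, -0.059, 0.1101]
tcp_rot: [-2.221, -2.221, 0.002]
ft_force: [-1.4, -0.2, -0.4]
finger_gap: 0.003
grip_force: 0.8
```

play_rows(series=[[0.004,0,-0.001,0],[0.004,0,-0.001,0],[0,0,0,0],[0,0,0,0]])

```text
time: 3.27
ee_pos: [0.6296, -0.0589, 0.1094]
tcp_rot: [-2.214, -2.215, 0.016]
ft_force: [-17.3, -0.6, 12.3]
finger_gap: 0.004
grip_force: 10.0
```

Run:
```python
from h import *
f=grab('side'); save(f,'lev.png',(250,200,350,300),5)
```

```text
(no output)
```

View pics/lev.png

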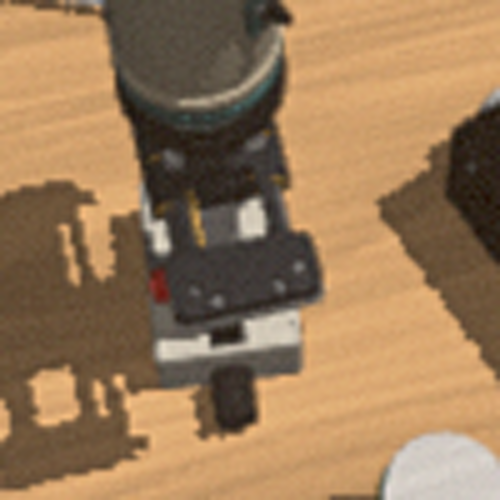

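play_rows(series=[[-0.03,0,0,0],[-0.03,0,0.02,0],[0,0,0.04,-0.12],[0,0,0.04,-0.12],[0,0,0.04,-0.12]])

```text
time: 3.73
ee_pos: [0.5771, -0.0587, 0.2504]
tcp_rot: [2.588, 1.779, 0.003]
ft_force: [0.8, -0.4, 0.4]
finger_gap: 0.006
grip_force: 0.0
```

play_rows(series=[[0,-0.04,0,-0.12],[0,-0.04,0,-0.11],[0,-0.04,0,0],[0,-0.04,0,0],[-0.01,-0.04,0,0]], fingers=-0.45)

```text
time: 4.15
ee_pos: [0.5696, -0.2611, 0.2492]
tcp_rot: [2.767, 1.479, 0.006]
ft_force: [0.7, -0.6, -0.7]
finger_gap: 0.272
grip_force: 0.0
```

play_rows(series=[[0,-0.02,0.02,0],[0,0,0.0,0],[0,0,0,0],[0,0,0,0]])

```text
time: 4.48
ee_pos: [0.568, -0.278, 0.2686]
tcp_rot: [2.771, 1.48, 0.002]
ft_force: [-0.1, 0.2, -0.7]
finger_gap: 0.275
grip_force: 0.0
```

Run:
```python
from h import *
f=grab('wrist'); save(f,'w1.png',k=1.25)
g=grab('side')
for q in ['lever','drawer_handle','cap1_c']: print(q,[(np.round(b['bbox']).tolist(),round(b['conf'],2)) for b in nets.boxes_of(q,g)])
b=nets.boxes_of('drawer_handle',f); print(b)
s=read_state(); print(s['ee_pos'],s['tcp_rot'],f['T'].round(3).tolist())
```

```text
lever [([280.0, 250.0, 308.0, 262.0], 0.75), ([338.0, 176.0, 484.0, 306.0], 0.25)]
drawer_handle [([152.0, 241.0, 249.0, 291.0], 0.77)]
cap1_c [([345.0, 175.0, 360.0, 191.0], 0.68)]
[{'bbox': [315.3, 83.3, 385.4, 265.3], 'conf': 0.68}]
[ 0.56785295 -0.27775986  0.26828226] [-2.76987334e+00 -1.48167584e+00 -9.72304881e-06] [[0.832, 0.537, 0.142, 0.609], [-0.555, 0.803, 0.215, -0.215], [0.001, -0.258, 0.966, 0.448], [0.0, 0.0, 0.0, 1.0]]
```

View pics/w1.png

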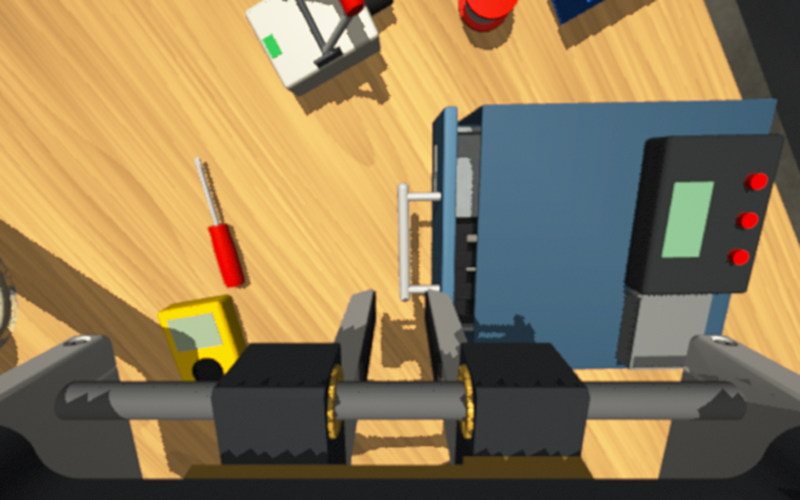

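The lever is thrown, with its bar on the far side. The handle bar runs from (403,186) to (403,298), parallel to the image column, so the yaw is right. The drawer already stands slightly ajar.

Run:
```python
from h import *
f=grab('wrist')
s=read_state()
for z in (.103,):
  a=onz(f,403/1.25,186/1.25,z);b=onz(f,404.5/1.25,298/1.25,z);print(a,b,(a+b)/2,np.linalg.norm(a-b),(a+b)/2-s['ee_pos'])
d=a-b;print('yaw',np.arctan2(-d[0],d[1]))
print(onz(f,434/1.25,120/1.25,.128),onz(f,434/1.25,335/1.25,.128))
print('unit edge',onz(f,487/1.25,106/1.25,.134),onz(f,776/1.25,99/1.25,.134))
m=s['tcp_rot'];print(R.from_rotvec(m).as_matrix()[:,1])
```

```text
[ 0.59785076 -0.23607947  0.103     ] [ 0.53643738 -0.3315444   0.103     ] [ 0.56714407 -0.28381193  0.103     ] 0.11351279936786617 [-0.00072095 -0.00582437 -0.16534625]
yaw -0.5716566205428807
[ 0.65042027 -0.20350603  0.128     ] [ 0.54436546 -0.37160575  0.128     ]
unit edge [ 0.69137183 -0.21861103  0.134     ] [ 0.88940229 -0.34414573  0.134     ]
[ 8.31710126e-01 -5.55210077e-01 -1.90229974e-04]
```

play_rows(series=[[0,-0.006,-0.04,0.01],[0,0,-0.04,0],[0,0,-0.04,0],[0,0,-0.04,0],[0,0,-0.024,0]])

```text
time: 5.25
ee_pos: [0.5655, -0.2832, 0.0802]
tcp_rot: [-2.759, -1.492, 0.004]
ft_force: [0.5, 0.3, 0.1]
finger_gap: 0.276
grip_force: 0.0
```

play_rows(series=[[0,0,0,0],[0,0,0,0],[0,0,0,0]], fingers=-1, newtons=15)

```text
time: 5.5
ee_pos: [0.5685, -0.2853, 0.0858]
tcp_rot: [2.762, 1.493, 0.001]
ft_force: [0.6, 0.5, -9.1]
finger_gap: 0.111
grip_force: 15.0
```

play_rows(series=[[-0.0125,0.0083,0,0],[-0.025,0.0165,0,0],[-0.025,0.0165,0,0],[-0.025,0.0165,0,0],[0,0,0,0]])

```text
time: 5.92
ee_pos: [0.4736, -0.2239, 0.0857]
tcp_rot: [-2.758, -1.493, 0.009]
ft_force: [-5.1, -0.0, -6.6]
finger_gap: 0.113
grip_force: 15.0
```

play_rows(series=[[-0.025,0.0165,0,0],[-0.0085,0.0055,0,0],[-0.0085,0.0055,0,0],[0,0,0,0]])

```text
time: 6.25
ee_pos: [0.437, -0.2003, 0.0864]
tcp_rot: [2.761, 1.494, -0.002]
ft_force: [-4.5, -2.7, -0.1]
finger_gap: 0.11
grip_force: 15.0
```

play_rows(series=[[-0.0042,0.0028,0,0],[-0.0042,0.0028,0,0],[0,0,0,0]])

```text
time: 6.5
ee_pos: [0.4369, -0.2001, 0.0865]
tcp_rot: [2.748, 1.486, 0.012]
ft_force: [9.1, -11.3, -15.3]
finger_gap: 0.11
grip_force: 15.0
```

play_rows(series=[[0.004,-0.003,0,0],[0.004,-0.003,0,0],[0,0,0,0],[0,0,0,0],[0,0,0,0]], fingers=-0.5)

```text
time: 6.92
ee_pos: [0.4379, -0.1998, 0.0849]
tcp_rot: [-2.764, -1.493, -0.001]
ft_force: [0.2, -0.7, -0.1]
finger_gap: 0.247
grip_force: 0.0
```

play_rows(series=[[0,0,0.04,0],[0,0,0.04,0],[0,0,0.04,0],[0,0,0.04,0],[0,0,0.04,0]])

```text
time: 7.33
ee_pos: [0.4371, -0.1993, 0.2867]
tcp_rot: [-2.764, -1.494, -0.0]
ft_force: [0.6, -0.9, -0.0]
finger_gap: 0.25
grip_force: 0.0
```

play_rows(series=[[0.02,-0.035,0.02,0],[0.02,-0.035,0.02,0],[0.02,-0.035,0,0],[0,0,0,0],[0,0,0,0]])

```text
time: 7.75
ee_pos: [0.495, -0.3009, 0.3202]
tcp_rot: [-2.763, -1.49, 0.001]
ft_force: [1.0, -0.3, 0.2]
finger_gap: 0.25
grip_force: 0.0
```

Run:
```python
from h import *
f=grab('wrist'); save(f,'w2.png',k=1.25)
s=read_state(); print(s['ee_pos'],s['joints'].round(2))
xd=np.array([.8388,-.5442,0]);yd=np.array([.5442,.8388,0]);h=np.array([.437,-.2,0])
for n,x,y,z in [('s1',.1295,-.0855,.06),('s2',.1295,-.0475,.06),('s3',.1295,-.0095,.06),('bay',.1295,.06,.01),('fr',.035,.12,.128),('fl',.035,-.12,.128)]:
    print(n,(np.array(proj(f,h+xd*x+yd*y+[0,0,z]))*1.25).round())
```

```text
[ 0.49434472 -0.29954314  0.32048462] [-0.67  0.24  1.27  0.    1.63 -0.08]
s1 [422. 248.]
s2 [422. 218.]
s3 [423. 187.]
bay [421. 130.]
fr [327.  52.]
fl [340. 293.]
```

View pics/w2.png

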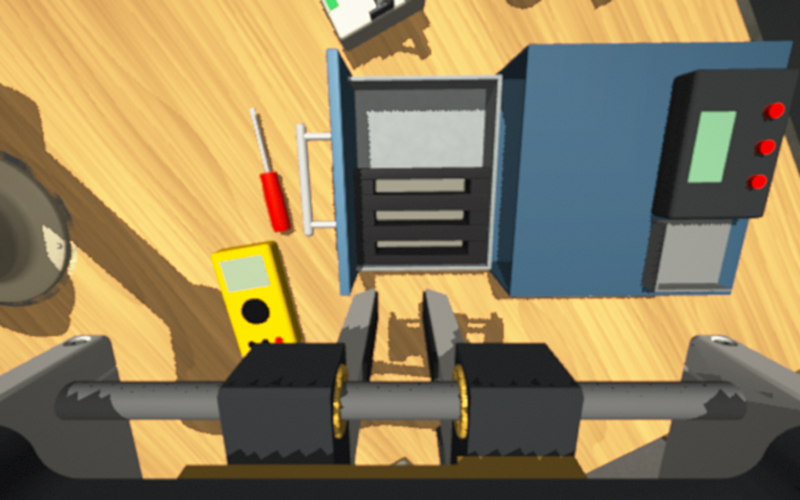

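Run:
```python
from h import *
f=grab('wrist'); save(f,'w3.png',(270,50,410,225),4)
print(f['T'][:3,3])
g=f['img'].astype(int).sum(2)//3
print([(v,int(g[v,325:350].mean())) for v in range(128,220)])
print([(u,int(g[147:149,u].mean())) for u in range(285,395)])
```

```text
[ 0.53498415 -0.23646219  0.50014843]
[(128, 195), (129, 195), (130, 195), (131, 195), (132, 195), (133, 186), (134, 138), (135, 82), (136, 59), (137, 58), (138, 57), (139, 55), (140, 54), (141, 53), (142, 52), (143, 80), (144, 132), (145, 154), (146, 157), (147, 156), (148, 156), (149, 156), (150, 157), (151, 157), (152, 149), (153, 107), (154, 53), (155, 31), (156, 45), (157, 53), (158, 54), (159, 53), (160, 52), (161, 52), (162, 51), (163, 50), (164, 50), (165, 50), (166, 49), (167, 48), (168, 76), (169, 130), (170, 153), (171, 156), (172, 156), (173, 156), (174, 151), (175, 122), (176, 74), (177, 35), (178, 24), (179, 25), (180, 30), (181, 44), (182, 50), (183, 50), (184, 49), (185, 49), (186, 48), (187, 47), (188, 48), (189, 47), (190, 47), (191, 46), (192, 70), (193, 120), (194, 148), (195, 155), (196, 147), (197, 103), (198, 48), (199, 24), (200, 24), (201, 25), (202, 25), (203, 28), (204, 38), (205, 46), (206, 47), (207, 47), (208, 46), (209, 46), (210, 45), (211, 58), (212, 90), (213, 124), (214, 166), (215, 178), (216, 149), (217, 112), (218, 97), (219, 111)]
[(285, 28), (2
[... 567 characters left out ...]
), (335, 157), (336, 157), (337, 156), (338, 157), (339, 156), (340, 156), (341, 157), (342, 157), (343, 156), (344, 156), (345, 156), (346, 156), (347, 157), (348, 156), (349, 156), (350, 157), (351, 156), (352, 156), (353, 157), (354, 157), (355, 157), (356, 157), (357, 157), (358, 156), (359, 156), (360, 156), (361, 156), (362, 155), (363, 155), (364, 155), (365, 155), (366, 155), (367, 155), (368, 155), (369, 155), (370, 153), (371, 133), (372, 89), (373, 37), (374, 12), (375, 14), (376, 19), (377, 35), (378, 48), (379, 52), (380, 53), (381, 52), (382, 53), (383, 52), (384, 52), (385, 51), (386, 52), (387, 51), (388, 51), (389, 52), (390, 51), (391, 50), (392, 49), (393, 69), (394, 117)]
```

View pics/w3.png

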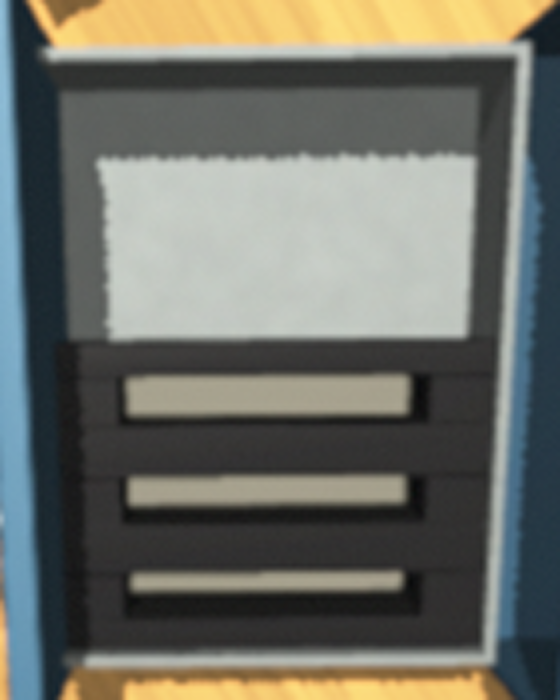

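Run:
```python
from h import *
f=grab('wrist')
xd=np.array([.8388,-.5442,0]);yd=np.array([.5442,.8388,0])
C=[]
for n,v0,v1,u0,u1 in [('s1',192.4,204.2,302.2,375),('s2',168.3,180.6,301.2,375.8),('s3',143.4,155.7,300.8,377)]:
    P=[onz(f,u,v,.06) for u in(u0,u1) for v in(v0,v1)]
    c=sum(P)/4;C.append(c);print(n,c.round(4),'w',np.linalg.norm(P[0]-P[1]).round(4),np.linalg.norm(P[2]-P[3]).round(4),'len',np.linalg.norm(P[0]-P[2]).round(4))
    d=P[2]-P[0];print(np.arctan2(d[1],d[0]),(c-[.437,-.2,.06])@xd,(c-[.437,-.2,.06])@yd)
d=C[2]-C[0];print(np.linalg.norm(d),np.arctan2(-d[0],d[1]))
```

```text
s1 [ 0.4998 -0.3411  0.06  ] w 0.0192 0.0192 len 0.1146
-0.5784611702630232 0.12940971669131357 -0.08415716498656937
s2 [ 0.5199 -0.3088  0.06  ] w 0.0192 0.0192 len 0.1148
-0.5786707411355432 0.1287456843272999 -0.04616395468193604
s3 [ 0.5406 -0.277   0.06  ] w 0.0183 0.0184 len 0.1147
-0.5788778917510164 0.12884604097627747 -0.0082142416053496
0.07595492498040927 -0.5680976727267717
```

play_rows(series=[[0,0.041,0,-0.12],[0,0.041,0,-0.12],[0,0.041,0,-0.12],[0,0.041,0,-0.12],[0,0.041,0,-0.12]], fingers=-0.1, newtons=45)

```text
time: 8.32
ee_pos: [0.4933, -0.0973, 0.322]
tcp_rot: [-3.078, -0.627, -0.001]
ft_force: [1.0, 0.7, -0.5]
finger_gap: 0.448
grip_force: 0.0
```

play_rows(series=[[0,0.041,0,-0.05],[0,0.041,0,0],[0,0.041,0,0],[0.02,0.035,0,0],[0.02,0.035,0,0]])

```text
time: 8.73
ee_pos: [0.5327, 0.0956, 0.323]
tcp_rot: [3.091, 0.561, 0.002]
ft_force: [0.4, -0.0, 0.0]
finger_gap: 0.452
grip_force: 0.0
```

play_rows(series=[[0.02,0.035,0,0],[0,0.035,0,0],[0,0.03,0,0],[0,0,0,0],[0,0,0,0]])

```text
time: 9.15
ee_pos: [0.5533, 0.1943, 0.3216]
tcp_rot: [3.09, 0.564, -0.001]
ft_force: [-0.4, 0.3, -0.1]
finger_gap: 0.447
grip_force: 0.0
```

Run:
```python
from h import *
f=grab('wrist'); save(f,'w4.png',k=1.25)
s=read_state(); print(s['ee_pos'],s['joints'].round(2))
hsv=cv2.cvtColor(f['img'],cv2.COLOR_RGB2HSV)
m=cv2.inRange(hsv,(4,150,150),(16,255,255)); n,l,st,_=cv2.connectedComponentsWithStats(m)
for i in range(1,n):
    if st[i,4]>150:
        r=cv2.minAreaRect(np.argwhere(l==i)[:,::-1].astype(np.float32)); q=cv2.boxPoints(r)
        P=np.array([onz(f,u,v,.111) for u,v in q]); print(st[i],q.round(1).tolist(),P[:,:2].round(3).tolist(),P.mean(0).round(4))
```

```text
[0.55363357 0.19298318 0.32179896] [ 0.22  0.25  1.25 -0.    1.63  1.43]
[322  24  23  25 504] [[320.3999938964844, 46.5], [322.5, 23.100000381469727], [344.8999938964844, 25.200000762939453], [342.79998779296875, 48.5]] [[0.713, 0.255], [0.738, 0.261], [0.745, 0.235], [0.721, 0.228]] [0.7294 0.2451 0.111 ]
[348  25  28  26 664] [[348.0, 25.0], [375.0, 25.0], [375.0, 50.0], [348.0, 50.0]] [[0.747, 0.232], [0.758, 0.202], [0.733, 0.191], [0.722, 0.222]] [0.7401 0.2115 0.111 ]
[321  62  22  23 454] [[321.0, 62.0], [342.0, 62.0], [342.0, 84.0], [321.0, 84.0]] [[0.697, 0.248], [0.706, 0.224], [0.683, 0.214], [0.673, 0.239]] [0.69   0.2312 0.111 ]
[345  63  29  24 603] [[344.20001220703125, 84.4000015258789], [345.79998779296875, 61.79999923706055], [373.70001220703125, 63.79999923706055], [372.1000061035156, 86.4000015258789]] [[0.683, 0.211], [0.708, 0.219], [0.719, 0.186], [0.694, 0.177]] [0.701  0.1984 0.111 ]
[531  93  59  42 285] [[527.7999877929688, 98.9000015258789], [586.7999877929688, 90.80000305175781], [592.0999755859375, 130.0], [533.2000122070312, 138.10000610351562]] [[0.751, -0.016], [0.786, -0.081], [0.747, -0.116], [0.711, -0.048]] [ 0.7487 -0.0651  0.111 ]
```

View pics/w4.png

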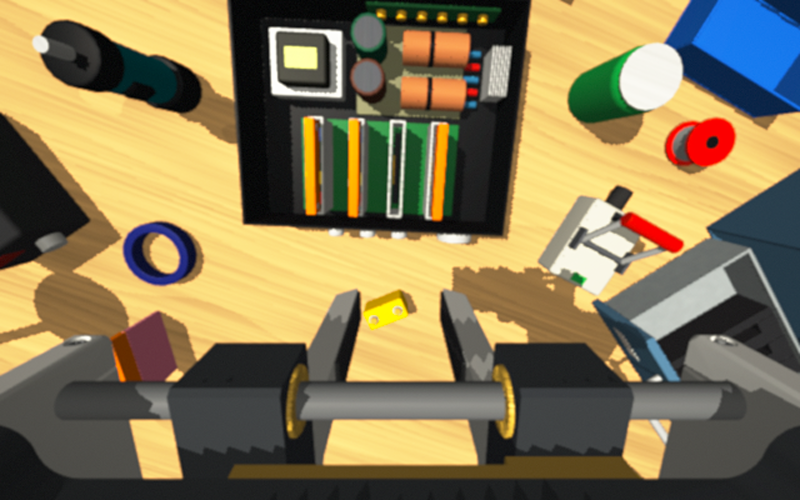

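The orange top edges are at columns 312, 354 and 440 (rows 118–218), and the empty slot is at 397. The capacitor is at (386,310).

```bash
cat >> h.py <<'E'
def cards(f,show=True):
    hsv=cv2.cvtColor(f['img'],cv2.COLOR_RGB2HSV)
    m=cv2.inRange(hsv,(10,140,180),(24,255,255)); n,l,st,_=cv2.connectedComponentsWithStats(m)
    for i in range(1,n):
        if st[i,4]>150:
            q=cv2.boxPoints(cv2.minAreaRect(np.argwhere(l==i)[:,::-1].astype(np.float32)))
            P=np.array([onz(f,u,v,.111) for u,v in q])[:,:2]
            e=P[1]-P[0]; g=P[2]-P[1]; a=e if np.linalg.norm(e)>np.linalg.norm(g) else g
            a=a*np.sign(a[0])
            print(st[i],P.mean(0).round(4),'LW',np.linalg.norm(e).round(3),np.linalg.norm(g).round(3),'yaw',np.arctan2(a[1],a[0]).round(3))
E
python3 - <<'E'
from h import *
f=grab('wrist'); cards(f)
y=R.from_rotvec(read_state()['tcp_rot']).as_matrix()[:,1]; print(np.arctan2(y[1],y[0]))
g=f['img']
print(g[137,240:300].tolist()[::2])
E
```

```text
[372  18  60 178 261] [0.6769 0.115 ] LW 0.224 0.038 yaw 0.141
[321  24  22  23 443] [0.7302 0.2451] LW 0.023 0.026 yaw -1.266
[346  26  29  23 597] [0.7405 0.2116] LW 0.034 0.024 yaw -1.211
[320  61  21  22 417] [0.6915 0.2319] LW 0.025 0.024 yaw -1.211
[344  62  28  23 564] [0.7017 0.1989] LW 0.025 0.034 yaw -1.254
[452  66  71  56 180] [0.7342 0.0391] LW 0.044 0.093 yaw -1.497
[  0  90 104 171 331] [0.438  0.5246] LW 0.066 0.25 yaw 0.589
[242  93  10  79 637] [0.5824 0.3084] LW 0.011 0.1 yaw 0.318
[529  93  60  47 240] [ 0.7462 -0.0666] LW 0.076 0.059 yaw -1.211
[277  95   9  78 637] [0.5967 0.2649] LW 0.01 0.099 yaw 0.328
[344  98  14  78 694] [0.6253 0.178 ] LW 0.1 0.012 yaw 0.31
[277 231  56  74 401] [0.4232 0.1687] LW 0.124 0.075 yaw 0.273
[403 299   9  51 187] [ 0.3893 -0.0172] LW 0.011 0.094 yaw 0.478
-1.2134168642299734
[[52, 69, 53], [150, 147, 67], [255, 192, 0], [255, 188, 0], [255, 186, 0], [246, 128, 0], [96, 42, 0], [119, 83, 18], [145, 136, 108], [85, 85, 80], [78, 76, 72], [78, 78, 74], [76, 77, 71], [31, 72, 39], [24, 72, 34], [21, 71, 33], [22, 72, 34], [21, 71, 32], [55, 71, 33], [255, 160, 0], [255, 189, 0], [255, 184, 0], [255, 158, 0], [138, 66, 0], [121, 119, 103], [87, 85, 80], [76, 77, 70], [32, 73, 39], [23, 73, 35], [23, 73, 35]]
```

play_rows(series=[[0.036,-0.008,0,-0.04],[0.036,-0.007,0,0],[0,0,-0.04,0],[0,0,-0.04,0],[0,0,-0.04,0]])

```text
time: 9.67
ee_pos: [0.628, 0.1754, 0.2012]
tcp_rot: [3.102, 0.491, 0.004]
ft_force: [1.4, 0.1, 0.1]
finger_gap: 0.45
grip_force: 0.0
```

play_rows(series=[[0,0,-0.04,0],[0,0,-0.03,0],[0,0,0,0],[0,0,0,0],[0,0,0,0]])

```text
time: 10.08
ee_pos: [0.6286, 0.1769, 0.1341]
tcp_rot: [3.102, 0.494, 0.006]
ft_force: [0.1, -0.6, 1.1]
finger_gap: 0.448
grip_force: 0.0
```

Run:
```python
from h import *
s=read_state(); print(s['ee_pos']); f=grab('wrist'); cards(f); save(f,'w5.png',k=1.0)
```

```text
[0.62856297 0.17693554 0.1340544 ]
[421   0  69 239 675] [0.7261 0.1122] LW 0.157 0.041 yaw 0.397
[469   0  47  19 172] [0.8001 0.1212] LW 0.003 0.031 yaw 1.559
[567  13  40  22 288] [0.8114 0.0615] LW 0.006 0.027 yaw 1.522
[ 265   36   36   35 1208] [0.7358 0.2381] LW 0.022 0.02 yaw -1.254
[ 308   36   47   37 1666] [0.745  0.2083] LW 0.029 0.021 yaw -1.254
[ 268   95   35   34 1125] [0.7019 0.2265] LW 0.023 0.021 yaw -1.254
[ 309   95   45   36 1528] [0.7109 0.1968] LW 0.029 0.023 yaw -1.254
[482 109 158  85 859] [0.7391 0.0354] LW 0.03 0.126 yaw -1.535
[  0 149  57 120 158] [0.5814 0.3792] LW 0.016 0.091 yaw 0.531
[ 118  168   35  126 1722] [0.5823 0.3083] LW 0.01 0.1 yaw 0.325
[ 183  168   26  107 1490] [0.6047 0.2675] LW 0.01 0.084 yaw 0.317
[312 168  15  73 974] [0.647  0.1845] LW 0.01 0.055 yaw 0.322
[595 195  43  16 176] [ 0.7168 -0.0214] LW 0.006 0.033 yaw -1.447
[404 303   8  47 187] [0.5711 0.0828] LW 0.006 0.044 yaw 0.398
[259 336 123  36 704] [0.5219 0.1421] LW 0.035 0.102 yaw -1.302
```

View pics/w5.png

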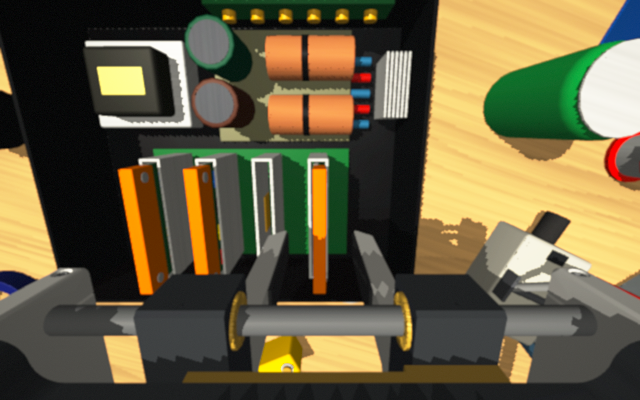

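play_rows(series=[[-0.002,0,-0.03,0],[0,0,-0.021,0],[0,0,0,0]])

```text
time: 10.38
ee_pos: [0.6237, 0.1772, 0.0794]
tcp_rot: [3.102, 0.495, -0.005]
ft_force: [-0.4, -0.3, -0.1]
finger_gap: 0.453
grip_force: 0.0
```

play_rows(series=[[0,0,0,0],[0,0,0,0],[0,0,0,0],[0,0,0,0],[0,0,0,0]], fingers=-1)

```text
time: 10.8
ee_pos: [0.6259, 0.1778, 0.0819]
tcp_rot: [3.102, 0.496, 0.004]
ft_force: [-0.7, -0.3, -0.1]
finger_gap: 0.132
grip_force: 0.0
```

play_rows(series=[[0,0,0.01,0],[0,0,0.01,0],[0,0,0.01,0],[0,0,0.01,0],[0,0,0.01,0]])

```text
time: 11.22
ee_pos: [0.6247, 0.1778, 0.1315]
tcp_rot: [-3.102, -0.495, 0.002]
ft_force: [0.4, 0.1, -3.0]
finger_gap: 0.104
grip_force: 45.0
```

play_rows(series=[[0,0,0.02,0],[0,0,0.03,0],[0,0,0.03,0],[0,0,0.03,0],[0,0,0,0]])

```text
time: 11.63
ee_pos: [0.6289, 0.18, 0.2509]
tcp_rot: [-3.099, -0.496, -0.027]
ft_force: [1.5, -0.0, -1.0]
finger_gap: 0.107
grip_force: 45.0
```

Run:
```python
from h import *
s=read_state(); print(s['ee_pos'],s['grip_force'],s['joints'].round(2)); f=grab('side'); u,v=map(int,proj(f,s['ee_pos'])); print(u,v)
g=grab('wrist')
a=f['img'][max(0,v-110):v+110,u-110:u+110][:,:,::-1]; b=g['img'][:,:,::-1]
cv2.imwrite('pics/c1.png',np.hstack([cv2.resize(a,(370,370)),cv2.resize(b,(430,370))[:, :]]))
```

```text
[0.62889739 0.18000707 0.2508786 ] 44.9935519695282 [0.17 0.37 1.26 0.   1.5  1.42]
389 201
```

View pics/c1.png

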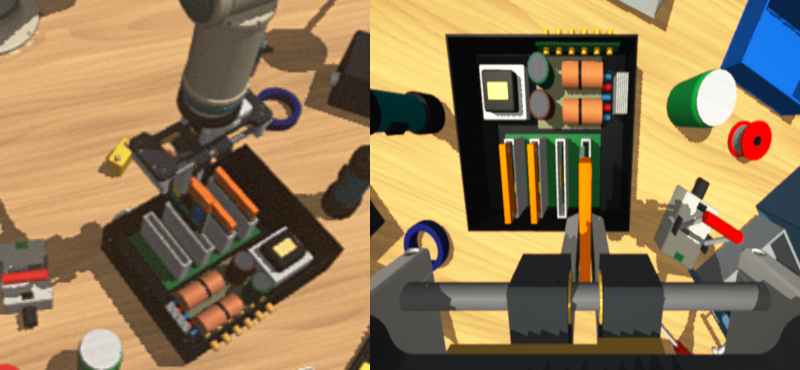

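play_rows(series=[[-0.01,-0.04,0,-0.11],[-0.01,-0.04,0,-0.11],[-0.01,-0.04,0,-0.11],[-0.01,-0.04,0,-0.11],[-0.01,-0.04,0,-0.11]])

```text
time: 12.15
ee_pos: [0.5733, -0.0229, 0.2393]
tcp_rot: [-3.118, 0.372, 0.004]
ft_force: [0.7, 0.1, -1.3]
finger_gap: 0.101
grip_force: 45.0
```

play_rows(series=[[-0.01,-0.04,0,-0.11],[-0.01,-0.04,0,-0.11],[-0.01,-0.04,0,-0.11],[-0.01,-0.04,0,-0.015],[-0.01,-0.04,0,0]])

```text
time: 12.57
ee_pos: [0.5236, -0.2229, 0.2395]
tcp_rot: [-3.009, 0.896, 0.003]
ft_force: [0.7, 0.3, -1.7]
finger_gap: 0.102
grip_force: 45.0
```

play_rows(series=[[-0.01,-0.04,0,0],[-0.01,-0.04,0,0],[-0.005,-0.04,0,0],[0,0,0,0],[0,0,0,0]])

```text
time: 12.98
ee_pos: [0.4991, -0.3434, 0.2388]
tcp_rot: [-3.007, 0.901, 0.004]
ft_force: [0.2, 1.1, -1.8]
finger_gap: 0.103
grip_force: 45.0
```

```bash
cat >> h.py <<'E'
def st(tgt=None,yaw=None):
    s=read_state(); y=R.from_rotvec(s['tcp_rot']).as_matrix()[:,1]; a=np.arctan2(y[1],y[0])
    print('ee',s['ee_pos'].round(4),'yaw',a.round(3),'grip',s['grip_force'].round(1),'gap',round(s['finger_gap'],3))
    if tgt is not None: print('move',(np.array(tgt)-s['ee_pos'][:2]).round(4),((yaw-a+np.pi)%(2*np.pi)-np.pi).round(3))
E
python3 -c "
from h import *
st((.4998,-.3411),-2.148)"
```

```text
Traceback (most recent call last):
  File "h.py", line 32, in st
    print('ee',s['ee_pos'].round(4),'yaw',a.round(3),'grip',s['grip_force'].round(1),'gap',round(s['finger_gap'],3))
                                                            ^^^^^^^^^^^^^^^^^^^^^
AttributeError: 'float' object has no attribute 'round'
```

play_rows(series=[[0.001,0.002,-0.04,0.005],[0,0,-0.04,0],[0,0,-0.02,0],[0,0,0,0],[0,0,0,0]])

```text
time: 13.4
ee_pos: [0.5008, -0.3381, 0.1395]
tcp_rot: [-3.012, 0.885, 0.005]
ft_force: [0.9, -1.2, -0.7]
finger_gap: 0.102
grip_force: 45.0
```

```bash
sed -i "s/s\['grip_force'\].round(1)/round(s['grip_force'],1)/" h.py; python3 -c "
from h import *
st((.4998,-.3411),-2.148)
f=grab('wrist');save(f,'w6.png',k=1.25)"
```

```text
ee [ 0.5008 -0.3381  0.1395] yaw -2.143 grip 45.0 gap 0.102
move [-0.001 -0.003] -0.005
```

View pics/w6.png

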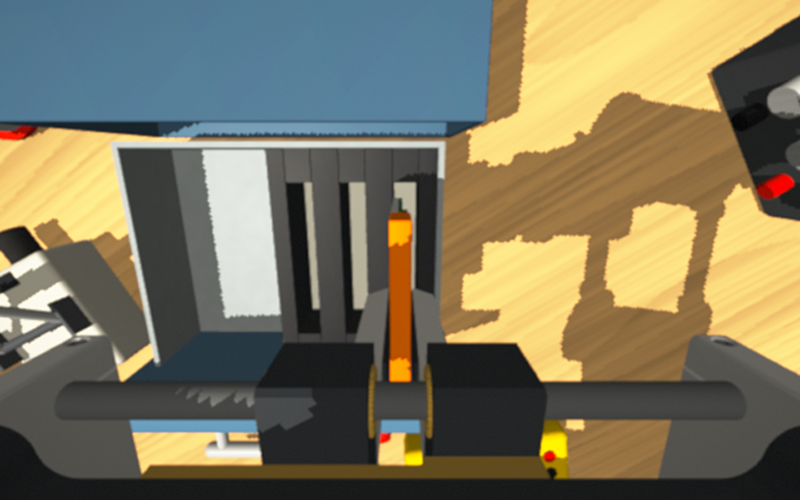

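The card is above slot 1 and aligned with it: the orange bar is at column 400, and the slot runs from about 392 to 417.

play_rows(series=[[0,-0.001,-0.012,0],[0,0,-0.012,0],[0,0,-0.008,0],[0,0,0,0]])

```text
time: 13.78
ee_pos: [0.5013, -0.3409, 0.1088]
tcp_rot: [-3.013, 0.887, -0.0]
ft_force: [-1.3, 0.6, -1.3]
finger_gap: 0.104
grip_force: 45.0
```

play_rows(series=[[0,0,-0.01,0],[0,0,-0.01,0],[0,0,-0.005,0],[0,0,0,0]])

```text
time: 14.12
ee_pos: [0.5002, -0.3406, 0.082]
tcp_rot: [-3.012, 0.888, 0.004]
ft_force: [-0.7, -0.2, -1.7]
finger_gap: 0.103
grip_force: 45.0
```

Going in freely. I'll lower it to the floor.

play_rows(series=[[0,0,-0.004,0],[0,0,-0.003,0],[0,0,0,0]])

```text
time: 14.37
ee_pos: [0.5017, -0.3419, 0.0771]
tcp_rot: [3.013, -0.888, 0.003]
ft_force: [1.1, -0.2, 0.1]
finger_gap: 0.1
grip_force: 45.0
```

play_rows(series=[[0,0,-0.002,0],[0,0,-0.002,0],[0,0,0,0]])

```text
time: 14.62
ee_pos: [0.5035, -0.3431, 0.077]
tcp_rot: [3.011, -0.888, 0.011]
ft_force: [0.2, 0.3, 17.2]
finger_gap: 0.102
grip_force: 45.0
```

play_rows(series=[[0,0,0.002,0],[0,0,0,0],[0,0,0,0],[0,0,0,0]], fingers=-0.4)

```text
time: 14.95
ee_pos: [0.5008, -0.3412, 0.0741]
tcp_rot: [-3.013, 0.888, 0.001]
ft_force: [0.1, 1.1, -0.0]
finger_gap: 0.296
grip_force: 0.0
```

play_rows(series=[[0,0,0.02,0],[0,0,0.04,0],[0,0,0.04,0],[0,0,0.04,0],[0,0,0.035,0]])

```text
time: 15.37
ee_pos: [0.501, -0.3414, 0.2515]
tcp_rot: [3.013, -0.888, 0.001]
ft_force: [1.7, -0.0, -0.3]
finger_gap: 0.299
grip_force: 0.0
```

play_rows(series=[[0.005,0.041,0,0.11],[0.005,0.041,0,0.11],[0.005,0.041,0,0.11],[0.005,0.041,0,0.11],[0.005,0.041,0,0.11]])

```text
time: 15.78
ee_pos: [0.5257, -0.1346, 0.249]
tcp_rot: [-3.141, 0.029, 0.001]
ft_force: [0.5, 0.0, 0.4]
finger_gap: 0.302
grip_force: 0.0
```

play_rows(series=[[0.007,0.041,0,0.11],[0.007,0.041,0,0.11],[0.007,0.041,0,0.11],[0.007,0.041,0,0.015],[0.007,0.041,0,0]])

```text
time: 16.2
ee_pos: [0.5608, 0.0707, 0.249]
tcp_rot: [3.101, 0.504, -0.001]
ft_force: [0.7, 0.1, -0.2]
finger_gap: 0.299
grip_force: 0.0
```

play_rows(series=[[0.007,0.041,0,0],[0.007,0.041,0,0],[0.007,0.041,0,0],[0.007,0.041,0,0],[0,0.03,0,0]], fingers=-0.2)

```text
time: 16.62
ee_pos: [0.5896, 0.2662, 0.2483]
tcp_rot: [-3.1, -0.506, 0.001]
ft_force: [0.3, -0.6, -0.1]
finger_gap: 0.401
grip_force: 0.0
```

```bash
python3 -c "
from h import *
st((.5967,.2649),-1.253)
cards(grab('wrist'))"
```

```text
ee [0.5896 0.2662 0.2483] yaw -1.247 grip 0.0 gap 0.401
move [ 0.0071 -0.0013] -0.006
[153   0  64  23 160] [0.7199 0.4502] LW 0.005 0.061 yaw 1.565
[375  17 120 140 478] [0.764  0.1723] LW 0.082 0.166 yaw 1.111
[363  56  26  25 603] [0.7335 0.2559] LW 0.025 0.022 yaw -1.247
[393  56  33  26 776] [0.7439 0.2235] LW 0.032 0.023 yaw -1.247
[509  80  91  80 339] [0.7403 0.0596] LW 0.048 0.107 yaw 1.354
[361  97  26  25 573] [0.6959 0.2434] LW 0.026 0.024 yaw -1.247
[390  97  32  26 742] [0.7061 0.211 ] LW 0.025 0.032 yaw -1.296
[584 128  56  49 266] [ 0.7273 -0.0235] LW 0.037 0.069 yaw 1.138
[  0 140 110 127 248] [0.4924 0.5493] LW 0.048 0.156 yaw 0.679
[278 145  11  88 822] [0.5822 0.3084] LW 0.01 0.1 yaw 0.319
[319 145  11  88 835] [0.5968 0.265 ] LW 0.1 0.011 yaw 0.306
[282 279  75  26 481] [0.4705 0.2288] LW 0.092 0.033 yaw -1.18
[395 303   8  47 191] [0.4571 0.1154] LW 0.009 0.07 yaw 0.398
```

play_rows(series=[[0.007,-0.001,-0.04,-0.006],[0,0,-0.04,0],[0,0,-0.04,0],[0,0,-0.03,0],[0,0,-0.016,0]])

```text
time: 17.08
ee_pos: [0.5927, 0.2604, 0.0782]
tcp_rot: [3.101, 0.494, -0.014]
ft_force: [0.3, 0.2, 0.0]
finger_gap: 0.397
grip_force: 0.0
```

play_rows(series=[[0,0,0,0],[0,0,0,0]])

```text
time: 17.25
ee_pos: [0.5954, 0.2612, 0.0824]
tcp_rot: [3.102, 0.494, -0.004]
ft_force: [1.1, 0.2, 1.1]
finger_gap: 0.4
grip_force: 0.0
```

play_rows(series=[[0,0,0,0],[0,0,0,0],[0,0,0,0],[0,0,0,0],[0,0,0,0]], fingers=-1)

```text
time: 17.67
ee_pos: [0.5963, 0.2637, 0.085]
tcp_rot: [-3.099, -0.492, -0.003]
ft_force: [-2.4, 5.3, 3.6]
finger_gap: 0.102
grip_force: 45.0
```

play_rows(series=[[0,0,0,0],[0,0,0.01,0],[0,0,0.01,0],[0,0,0.01,0],[0,0,0.01,0]])

```text
time: 18.08
ee_pos: [0.5944, 0.2629, 0.1194]
tcp_rot: [-3.101, -0.494, 0.008]
ft_force: [1.4, 5.6, -19.3]
finger_gap: 0.106
grip_force: 45.0
```

play_rows(series=[[0,0,0.02,0],[0,0,0.03,0],[0,0,0.03,0],[0,0,0.035,0],[0,0,0,0]])

```text
time: 18.5
ee_pos: [0.5996, 0.2623, 0.246]
tcp_rot: [-3.102, -0.494, -0.021]
ft_force: [0.5, -0.4, -0.3]
finger_gap: 0.102
grip_force: 45.0
```

```bash
python3 -c "
from h import *
st((.5199,-.3088),-2.148)
cards(grab('wrist'))"
```

```text
ee [0.5996 0.2623 0.246 ] yaw -1.255 grip 45.0 gap 0.102
move [-0.0797 -0.5711] -0.893
[247   0  45  13 155] [0.7666 0.369 ] LW 0.008 0.042 yaw -1.508
[420   0 100  34 166] [0.8169 0.1806] LW 0.095 0.029 yaw -1.254
[325  28 160 131 553] [0.7688 0.1987] LW 0.09 0.187 yaw 1.28
[356  66  26  24 592] [0.7346 0.2549] LW 0.025 0.022 yaw -1.254
[386  66  32  25 770] [0.7447 0.2226] LW 0.031 0.023 yaw -1.254
[502 102  89  59 210] [0.7376 0.0583] LW 0.036 0.103 yaw 1.542
[355 106  25  24 577] [0.6974 0.2426] LW 0.025 0.023 yaw -1.254
[384 106  31  25 745] [0.7075 0.2103] LW 0.031 0.024 yaw -1.254
[568 135  72  45 240] [ 0.7292 -0.0229] LW 0.041 0.074 yaw 1.222
[  0 153 105 115 210] [0.4964 0.5462] LW 0.031 0.149 yaw 0.779
[271 155  13  87 825] [0.5823 0.3082] LW 0.011 0.1 yaw 0.325
[ 311  173   19   84 1407] [0.5791 0.2561] LW 0.02 0.099 yaw 0.324
[352 251  80  49 170] [0.5443 0.1487] LW 0.025 0.115 yaw 1.375
[ 96 273 154  32 200] [0.4234 0.3959] LW 0.195 0.036 yaw -1.053
[341 303   5  47 158] [0.4486 0.1824] LW 0.068 0.005 yaw 0.335
```

play_rows(series=[[-0.006,-0.041,0,-0.11],[-0.006,-0.041,0,-0.11],[-0.006,-0.041,0,-0.11],[-0.006,-0.041,0,-0.11],[-0.006,-0.041,0,-0.11]])

```text
time: 18.97
ee_pos: [0.5641, 0.0548, 0.2364]
tcp_rot: [3.118, -0.374, -0.006]
ft_force: [0.3, -0.5, -1.9]
finger_gap: 0.103
grip_force: 45.0
```

play_rows(series=[[-0.006,-0.041,0,-0.11],[-0.006,-0.041,0,-0.11],[-0.006,-0.041,0,-0.11],[-0.006,-0.041,0,-0.013],[-0.006,-0.041,0,0]])

```text
time: 19.38
ee_pos: [0.534, -0.15, 0.2366]
tcp_rot: [3.011, -0.895, -0.006]
ft_force: [1.3, 0.8, -2.3]
finger_gap: 0.103
grip_force: 45.0
```

play_rows(series=[[-0.006,-0.041,0,0],[-0.006,-0.041,0,0],[-0.006,-0.041,0,0],[0,-0.036,0,0],[0,0,0,0]])

```text
time: 19.8
ee_pos: [0.5162, -0.3146, 0.2357]
tcp_rot: [3.004, -0.902, -0.004]
ft_force: [0.7, 0.3, -2.9]
finger_gap: 0.102
grip_force: 45.0
```

play_rows(series=[[0,0,-0.04,0],[0,0,-0.04,0],[0,0,-0.025,0],[0,0,0,0],[0,0,0,0]])

```text
time: 20.22
ee_pos: [0.5165, -0.306, 0.1313]
tcp_rot: [-3.01, 0.893, 0.009]
ft_force: [0.1, 0.4, -1.4]
finger_gap: 0.105
grip_force: 45.0
```

```bash
python3 -c "
from h import *
st((.5199,-.3088),-2.148)
cards(grab('wrist'))"
```

```text
ee [ 0.5165 -0.306   0.1313] yaw -2.148 grip 45.0 gap 0.105
move [ 0.0034 -0.0028] -0.0
[609  29  31 117 177] [ 0.4907 -0.5254] LW 0.019 0.073 yaw -0.289
[409  74 202 194 566] [ 0.4887 -0.4372] LW 0.123 0.129 yaw 0.838
[ 361  153   20  122 1383] [ 0.5057 -0.3429] LW 0.093 0.01 yaw -0.581
[490 161  75  89 359] [ 0.4508 -0.4416] LW 0.067 0.049 yaw -0.506
[ 311  174   19  131 1945] [ 0.5084 -0.301 ] LW 0.013 0.105 yaw -0.568
[392 189  41  78 195] [ 0.4773 -0.3662] LW 0.062 0.027 yaw -0.665
[438 190  40 115 211] [ 0.4374 -0.3922] LW 0.094 0.028 yaw -0.719
[433 347  54  27 186] [ 0.3542 -0.3421] LW 0.044 0.027 yaw 0.995
```

play_rows(series=[[0.003,-0.002,-0.01,0],[0,0,-0.01,0],[0,0,-0.01,0],[0,0,0,0]])

```text
time: 20.6
ee_pos: [0.5199, -0.3084, 0.1016]
tcp_rot: [-3.011, 0.894, 0.006]
ft_force: [0.3, 0.7, -1.9]
finger_gap: 0.104
grip_force: 45.0
```

play_rows(series=[[0,0,-0.01,0],[0,0,-0.006,0],[0,0,-0.005,0],[0,0,0,0]])

```text
time: 20.93
ee_pos: [0.5203, -0.3088, 0.0811]
tcp_rot: [-3.011, 0.894, 0.004]
ft_force: [0.3, 0.9, -2.3]
finger_gap: 0.103
grip_force: 45.0
```

play_rows(series=[[0,0,-0.002,0],[0,0,-0.002,0],[0,0,0,0]])

```text
time: 21.18
ee_pos: [0.5215, -0.3097, 0.0792]
tcp_rot: [3.011, -0.894, 0.002]
ft_force: [0.2, -0.1, -0.9]
finger_gap: 0.104
grip_force: 45.0
```

play_rows(series=[[0,0,-0.002,0],[0,0,-0.001,0],[0,0,0,0]])

```text
time: 21.43
ee_pos: [0.5227, -0.3105, 0.079]
tcp_rot: [3.01, -0.894, 0.008]
ft_force: [-0.8, 1.2, 12.2]
finger_gap: 0.104
grip_force: 45.0
```

play_rows(series=[[0,0,0,0],[0,0,0,0],[0,0,0,0]], fingers=-0.4)

```text
time: 21.68
ee_pos: [0.5211, -0.3094, 0.0757]
tcp_rot: [3.011, -0.894, 0.001]
ft_force: [0.2, -0.0, 0.7]
finger_gap: 0.272
grip_force: 0.0
```

play_rows(series=[[0,0,0.02,0],[0,0,0.04,0],[0,0,0.04,0],[0,0,0.04,0],[0,0,0.035,0]])

```text
time: 22.1
ee_pos: [0.5211, -0.3094, 0.2528]
tcp_rot: [3.011, -0.894, 0.001]
ft_force: [0.8, -0.4, 0.7]
finger_gap: 0.3
grip_force: 0.0
```

play_rows(series=[[0.005,0.041,0,0.11],[0.005,0.041,0,0.11],[0.005,0.041,0,0.11],[0.005,0.041,0,0.11],[0.005,0.041,0,0.11]])

```text
time: 22.52
ee_pos: [0.5458, -0.1026, 0.2503]
tcp_rot: [-3.141, 0.035, 0.0]
ft_force: [0.5, -0.0, 0.4]
finger_gap: 0.304
grip_force: 0.0
```

play_rows(series=[[0.005,0.041,0,0.11],[0.005,0.041,0,0.11],[0.005,0.041,0,0.11],[0.005,0.041,0,0.015],[0.005,0.041,0,0]])

```text
time: 22.93
ee_pos: [0.5708, 0.1027, 0.2502]
tcp_rot: [3.102, 0.498, -0.001]
ft_force: [1.2, 0.2, 0.2]
finger_gap: 0.297
grip_force: 0.0
```

play_rows(series=[[0.005,0.041,0,0],[0.005,0.041,0,0],[0.003,0.041,0,0],[0,0.041,0,0],[0,0.041,0,0]], fingers=-0.2)

```text
time: 23.35
ee_pos: [0.5838, 0.3077, 0.2499]
tcp_rot: [3.102, 0.497, -0.001]
ft_force: [0.0, 0.1, -1.2]
finger_gap: 0.398
grip_force: 0.0
```

```bash
python3 -c "
from h import *
st((.5824,.3084),-1.253)
cards(grab('wrist'))"
```

```text
ee [0.5838 0.3077 0.2499] yaw -1.253 grip 0.0 gap 0.398
move [-0.0014  0.0007] -0.0
[465   0  92  32 153] [0.8133 0.1879] LW 0.088 0.027 yaw -1.252
[362  26 172 169 639] [0.7534 0.1876] LW 0.11 0.219 yaw 1.178
[395  63  27  24 591] [0.7327 0.2624] LW 0.026 0.022 yaw -1.252
[425  63  33  26 768] [0.7429 0.2299] LW 0.024 0.032 yaw -1.29
[393 103  25  24 577] [0.6955 0.2502] LW 0.025 0.023 yaw -1.252
[421 103  32  25 735] [0.7055 0.2182] LW 0.033 0.025 yaw -1.252
[535 113 105  60 489] [0.7301 0.0498] LW 0.035 0.129 yaw -1.463
[ 14 146 150 159 364] [0.4616 0.5499] LW 0.063 0.228 yaw 0.71
[315 152  10  86 809] [0.5825 0.3085] LW 0.01 0.1 yaw 0.322
[282 247  75  58 197] [0.4858 0.2773] LW 0.089 0.078 yaw -1.252
[395 303   8  47 187] [0.4493 0.1564] LW 0.009 0.07 yaw 0.393
[115 337  34  46 359] [0.2877 0.4782] LW 0.075 0.043 yaw 0.135
```

play_rows(series=[[-0.001,0.001,-0.04,0],[0,0,-0.04,0],[0,0,-0.04,0],[0,0,-0.03,0],[0,0,-0.018,0]])

```text
time: 23.82
ee_pos: [0.5802, 0.3054, 0.0777]
tcp_rot: [3.1, 0.497, -0.011]
ft_force: [-1.0, 0.4, 0.3]
finger_gap: 0.397
grip_force: 0.0
```

play_rows(series=[[0,0,0,0],[0,0,0,0],[0,0,0,0],[0,0,0,0],[0,0,0,0]], fingers=-1)

```text
time: 24.23
ee_pos: [0.5842, 0.3081, 0.0847]
tcp_rot: [-3.099, -0.496, -0.006]
ft_force: [-0.5, 2.9, 1.7]
finger_gap: 0.101
grip_force: 45.0
```

play_rows(series=[[0,0,0,0],[0,0,0.01,0],[0,0,0.01,0],[0,0,0.01,0],[0,0,0.01,0]])

```text
time: 24.65
ee_pos: [0.5822, 0.3074, 0.1193]
tcp_rot: [-3.101, -0.497, 0.005]
ft_force: [3.2, 4.3, -18.2]
finger_gap: 0.103
grip_force: 45.0
```

play_rows(series=[[0,0,0.02,0],[0,0,0.03,0],[0,0,0.03,0],[0,0,0.035,0],[0,0,0,0]])

```text
time: 25.07
ee_pos: [0.5865, 0.3074, 0.2459]
tcp_rot: [-3.1, -0.497, -0.021]
ft_force: [0.4, 0.2, -0.0]
finger_gap: 0.105
grip_force: 45.0
```

```bash
python3 -c "
from h import *
st((.5406,-.277),-2.148)
cards(grab('wrist'))"
```

```text
ee [0.5865 0.3074 0.2459] yaw -1.253 grip 45.0 gap 0.105
move [-0.0459 -0.5844] -0.895
[449   0 107  36 174] [0.8128 0.1962] LW 0.028 0.103 yaw -1.278
[347  31  96   7 261] [0.7669 0.2901] LW 0.094 0.005 yaw -1.252
[444  31  91 147 359] [0.7525 0.1537] LW 0.071 0.162 yaw 0.909
[395  67  26  25 594] [0.7326 0.262 ] LW 0.025 0.023 yaw -1.252
[424  67  33  26 767] [0.7426 0.23  ] LW 0.024 0.032 yaw -1.298
[535  90 105  87 478] [0.7357 0.0514] LW 0.046 0.144 yaw 1.381
[392 107  25  25 570] [0.6951 0.2504] LW 0.025 0.024 yaw -1.252
[421 108  32  25 714] [0.705  0.2174] LW 0.024 0.032 yaw -1.252
[ 76 125 153  44 179] [0.581  0.4972] LW 0.02 0.165 yaw -1.445
[  0 150 146 155 356] [0.4663 0.5554] LW 0.062 0.225 yaw 0.768
[ 311  173   19   82 1345] [0.5672 0.3017] LW 0.02 0.097 yaw 0.326
[353 254  81  48 165] [0.5296 0.1902] LW 0.026 0.116 yaw 1.367
[341 303   5  47 158] [0.4358 0.2275] LW 0.005 0.068 yaw 0.34
[114 343  27  35 200] [0.2958 0.4747] LW 0.068 0.022 yaw -0.227
```

play_rows(series=[[-0.003,-0.041,0,-0.11],[-0.003,-0.041,0,-0.11],[-0.003,-0.041,0,-0.11],[-0.003,-0.041,0,-0.11],[-0.003,-0.041,0,-0.11]])

```text
time: 25.53
ee_pos: [0.5663, 0.0996, 0.236]
tcp_rot: [3.118, -0.371, -0.005]
ft_force: [1.3, -1.2, -0.6]
finger_gap: 0.103
grip_force: 45.0
```

play_rows(series=[[-0.003,-0.041,0,-0.11],[-0.003,-0.041,0,-0.11],[-0.003,-0.041,0,-0.11],[-0.003,-0.041,0,-0.015],[-0.003,-0.041,0,0]])

```text
time: 25.95
ee_pos: [0.5511, -0.1052, 0.2362]
tcp_rot: [3.011, -0.895, -0.005]
ft_force: [0.9, -0.2, -1.3]
finger_gap: 0.103
grip_force: 45.0
```

play_rows(series=[[-0.003,-0.041,0,0],[-0.003,-0.041,0,0],[-0.003,-0.041,0,0],[-0.003,-0.041,0,0],[0,-0.01,0,0]])

```text
time: 26.37
ee_pos: [0.5389, -0.2837, 0.2355]
tcp_rot: [3.005, -0.9, -0.004]
ft_force: [-0.1, 0.2, -1.9]
finger_gap: 0.105
grip_force: 45.0
```

play_rows(series=[[0,0,-0.04,0],[0,0,-0.04,0],[0,0,-0.025,0],[0,0,0,0],[0,0,0,0]])

```text
time: 26.78
ee_pos: [0.5396, -0.2763, 0.1307]
tcp_rot: [-3.011, 0.894, 0.008]
ft_force: [0.5, 0.7, -0.8]
finger_gap: 0.103
grip_force: 45.0
```

```bash
python3 -c "
from h import *
st((.5406,-.277),-2.148)
cards(grab('wrist'))"
```

```text
ee [ 0.5396 -0.2763  0.1307] yaw -2.148 grip 45.0 gap 0.103
move [ 0.001  -0.0007] -0.0
[580  84  30 187 297] [ 0.4634 -0.4578] LW 0.136 0.015 yaw -0.38
[  0  91 111  24 239] [ 0.7095 -0.1791] LW 0.012 0.071 yaw 0.934
[  0 110  39  71 223] [ 0.7033 -0.1382] LW 0.025 0.048 yaw -0.83
[ 360  157   20  118 1292] [ 0.5281 -0.3121] LW 0.09 0.01 yaw -0.58
[ 402  158   30  125 1430] [ 0.5069 -0.3387] LW 0.096 0.015 yaw -0.574
[496 160  73  92 372] [ 0.4715 -0.4144] LW 0.069 0.05 yaw -0.448
[ 311  178   19  127 1839] [ 0.5305 -0.2707] LW 0.013 0.101 yaw -0.568
[467 189  22 116 206] [ 0.4637 -0.3655] LW 0.014 0.096 yaw -0.354
[432 352  70  28 178] [ 0.3696 -0.3149] LW 0.058 0.029 yaw 0.994
```

play_rows(series=[[0.001,-0.001,-0.01,0],[0,0,-0.01,0],[0,0,-0.01,0],[0,0,0,0]])

```text
time: 27.17
ee_pos: [0.5408, -0.2774, 0.1006]
tcp_rot: [-3.011, 0.894, 0.005]
ft_force: [-1.4, 0.6, -0.6]
finger_gap: 0.105
grip_force: 45.0
```

play_rows(series=[[0,0,-0.01,0],[0,0,-0.006,0],[0,0,-0.005,0],[0,0,0,0]])

```text
time: 27.5
ee_pos: [0.5412, -0.2778, 0.0801]
tcp_rot: [-3.011, 0.894, 0.004]
ft_force: [-0.3, -0.2, -0.8]
finger_gap: 0.105
grip_force: 45.0
```

play_rows(series=[[0,0,-0.003,0],[0,0,-0.002,0],[0,0,-0.002,0],[0,0,0,0]])

```text
time: 27.83
ee_pos: [0.5443, -0.2798, 0.0787]
tcp_rot: [3.01, -0.894, 0.01]
ft_force: [-0.4, 0.9, 15.0]
finger_gap: 0.106
grip_force: 45.0
```

play_rows(series=[[0,0,0,0],[0,0,0,0],[0,0,0,0]], fingers=-0.4)

```text
time: 28.08
ee_pos: [0.5422, -0.2784, 0.0748]
tcp_rot: [3.011, -0.894, 0.001]
ft_force: [-0.1, -0.4, -0.3]
finger_gap: 0.274
grip_force: 0.0
```

play_rows(series=[[0,0,0.02,0],[0,0,0.04,0],[0,0,0.04,0],[0,0,0.04,0],[0,0,0.04,0]])

```text
time: 28.5
ee_pos: [0.5416, -0.2781, 0.2559]
tcp_rot: [-3.011, 0.894, 0.002]
ft_force: [0.7, 0.0, 0.4]
finger_gap: 0.299
grip_force: 0.0
```

play_rows(series=[[-0.005,0.041,0.01,0.11],[-0.005,0.041,0.01,0.11],[-0.005,0.041,0.01,0.11],[-0.005,0.041,0.01,0.11],[-0.005,0.041,0,0.11]], fingers=0.2)

```text
time: 28.92
ee_pos: [0.5179, -0.0753, 0.2955]
tcp_rot: [3.14, -0.036, 0.005]
ft_force: [1.3, 0.7, -0.2]
finger_gap: 0.591
grip_force: 0.0
```

play_rows(series=[[-0.015,0.038,0,0.11],[-0.015,0.038,0,0.11],[-0.015,0.038,0,0.11],[-0.015,0.038,0,0],[0,0,0,0]])

```text
time: 29.33
ee_pos: [0.4539, 0.0816, 0.2939]
tcp_rot: [-3.099, -0.484, 0.002]
ft_force: [0.3, -0.5, -0.5]
finger_gap: 0.599
grip_force: 0.0
```

Run:
```python
from h import *
st()
for n in ['side','wrist','scene']:
    f=grab(n); print(n,[(np.round(b['bbox']).tolist(),round(b['conf'],2),onz(f,(b['bbox'][0]+b['bbox'][2])/2,(b['bbox'][1]+b['bbox'][3])/2,.025)[:2].round(3)) for b in nets.boxes_of('cap1_c',f)])
    if n=='side': A=f
    if n=='wrist': B=f
    if n=='scene':
        cv2.imwrite('pics/z1.png',np.vstack([np.hstack([cv2.resize(A['img'],(480,300)),cv2.resize(f['img'][:250,100:420],(320,300))]),np.hstack([cv2.resize(B['img'],(480,300)),np.zeros((300,320,3),np.uint8)])])[:,:,::-1])
```

```text
ee [0.4539 0.0816 0.2939] yaw -1.261 grip 0.0 gap 0.599
side [([344.0, 174.0, 359.0, 193.0], 0.77, array([0.423, 0.167]))]
wrist [([238.0, 162.0, 279.0, 197.0], 0.68, array([0.424, 0.169])), ([445.0, 91.0, 638.0, 290.0], 0.58, array([ 0.543, -0.268]))]
scene [([296.0, 182.0, 308.0, 197.0], 0.47, array([0.425, 0.15 ])), ([237.0, 222.0, 337.0, 326.0], 0.24, array([ 0.508, -0.239]))]
```

View pics/z1.png

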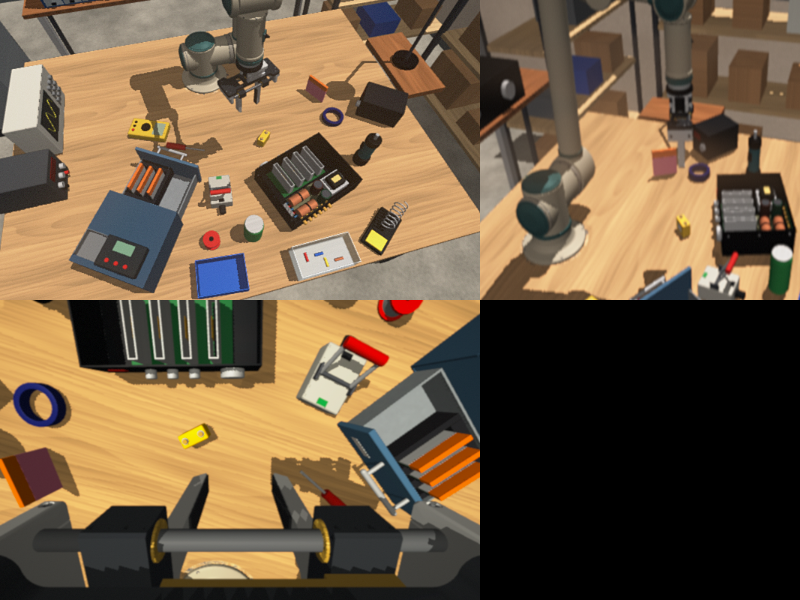

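The side and wrist views show all three cards standing in the foam. There is a single capacitor, at about (0.424,0.168). I'll fit its top face.

```bash
cat >> h.py <<'E'
def cap(f,z=.042,fname=None):
    b=[x['bbox'] for x in nets.boxes_of('cap1_c',f)]; 
    for q in b:
        x0,y0,x1,y1=[int(t) for t in q]
        if x1-x0>120: continue
        x0-=8;y0-=8;x1+=8;y1+=8; im=f['img'][y0:y1,x0:x1]
        h=cv2.cvtColor(im,cv2.COLOR_RGB2HSV); m=cv2.inRange(h,(20,170,60),(38,255,255))
        V=h[:,:,2]; print('V pct',np.percentile(V[m>0],[5,25,50,75,95]))
        t=cv2.morphologyEx(((m>0)&(V>200)).astype(np.uint8),cv2.MORPH_CLOSE,np.ones((7,7)))
        for nm,k in(('all',m),('top',t)):
            pts=np.argwhere(k>0)[:,::-1].astype(float)+[x0,y0]
            P=np.array([onz(f,u,v,z) for u,v in pts])[:,:2].astype(np.float32)
            print(nm,cv2.minAreaRect(P))
E
python3 - <<'E'
from h import *
cap(grab('wrist'))
E
```

```text
V pct [ 94.   225.25 247.   250.   250.  ]
all ((0.424247682094574, 0.16415755450725555), (0.03178440034389496, 0.06569302827119827), 43.27811050415039)
top ((0.4218651354312897, 0.16780057549476624), (0.030474454164505005, 0.057288654148578644), 43.73235321044922)
```

play_rows(series=[[-0.016,0.035,0,0.12],[-0.016,0.035,0,0.12],[0,0.016,0,0.12],[0,0,0,0.12],[0,0,0,0.12]])

```text
time: 30.15
ee_pos: [0.4257, 0.1617, 0.2936]
tcp_rot: [2.823, 1.379, -0.0]
ft_force: [0.1, -0.4, -0.5]
finger_gap: 0.602
grip_force: 0.0
```

play_rows(series=[[0,0,0,0.12],[0,0,0,0.12],[0,0,0,0.12],[0,0,0,0.12],[0,0,0,0.12]])

```text
time: 30.57
ee_pos: [0.426, 0.1606, 0.2936]
tcp_rot: [-2.291, -2.149, 0.001]
ft_force: [0.1, -0.2, -0.5]
finger_gap: 0.6
grip_force: 0.0
```

play_rows(series=[[0,0,0,0.12],[0,0,0,0.12],[0,0,0,0.12],[0,0,0,0.12],[0,0,0,0.12]])

```text
time: 30.98
ee_pos: [0.4261, 0.1606, 0.2936]
tcp_rot: [-1.554, -2.73, 0.0]
ft_force: [-0.2, 0.5, -0.2]
finger_gap: 0.6
grip_force: 0.0
```

play_rows(series=[[0,0,-0.04,0.12],[0,0,-0.04,0.1],[0,0,-0.04,0],[0,0,0,0],[0,0,0,0]])

```text
time: 31.4
ee_pos: [0.4245, 0.1605, 0.1727]
tcp_rot: [-1.252, -2.877, 0.004]
ft_force: [1.0, 0.0, 0.6]
finger_gap: 0.599
grip_force: 0.0
```

Run:
```python
from h import *
st((.4219,.1678),.763)
f=grab('wrist');cap(f)
f=grab('side');print([(np.round(b['bbox']).tolist()) for b in nets.boxes_of('cap1_c',f)])
```

```text
ee [0.4245 0.1605 0.1727] yaw 0.75 grip 0.0 gap 0.599
move [-0.0026  0.0073] 0.013
V pct [154. 241. 252. 252. 253.]
all ((0.41945144534111023, 0.16869965195655823), (0.030291128903627396, 0.06114724650979042), 43.85549545288086)
top ((0.4220995008945465, 0.16839821636676788), (0.03132355958223343, 0.05708315223455429), 43.958251953125)
[[346.0, 174.0, 361.0, 194.0]]
```

play_rows(series=[[-0.0025,0.0075,-0.04,0.015],[0,0,-0.04,0],[0,0,-0.04,0],[0,0,-0.03,0],[0,0,-0.011,0]])

```text
time: 32.02
ee_pos: [0.4222, 0.1688, 0.011]
tcp_rot: [-1.228, -2.889, 0.002]
ft_force: [0.0, -0.4, 0.1]
finger_gap: 0.598
grip_force: 0.0
```

play_rows(series=[[0,0,0,0],[0,0,0,0],[0,0,0,0],[0,0,0,0],[0,0,0,0]], fingers=-1, newtons=20)

```text
time: 32.43
ee_pos: [0.4242, 0.169, 0.0145]
tcp_rot: [1.227, 2.889, 0.002]
ft_force: [-0.4, -0.9, 7.9]
finger_gap: 0.313
grip_force: 20.0
```

play_rows(series=[[0,0,0,0],[0,0,0.03,0],[0,0,0.04,0],[0,0,0.04,0],[0,0,0.04,0]])

```text
time: 32.85
ee_pos: [0.4226, 0.169, 0.1651]
tcp_rot: [1.229, 2.891, 0.001]
ft_force: [0.5, 0.6, -1.4]
finger_gap: 0.316
grip_force: 20.0
```

play_rows(series=[[0,0,0.04,0],[0,0,0,0]])

```text
time: 33.02
ee_pos: [0.428, 0.1704, 0.2113]
tcp_rot: [1.223, 2.878, 0.017]
ft_force: [1.3, 0.0, -1.0]
finger_gap: 0.317
grip_force: 20.0
```

Run:
```python
from h import *
st((.578,-.219),.994)
```

```text
ee [0.428  0.1704 0.2113] yaw 0.767 grip 20.0 gap 0.317
move [ 0.15   -0.3894] 0.227
```

play_rows(series=[[0.0138,-0.0355,0.01,0.1],[0.0138,-0.0355,0,0.1],[0.0138,-0.0355,0,0.027],[0.0138,-0.0355,0,0],[0.0138,-0.0355,0,0]])

```text
time: 33.43
ee_pos: [0.4922, -0.01, 0.2131]
tcp_rot: [0.893, 3.011, 0.001]
ft_force: [0.6, 1.3, -0.9]
finger_gap: 0.321
grip_force: 20.0
```

play_rows(series=[[0.0138,-0.0355,0,0],[0.0138,-0.0355,0,0],[0.0138,-0.0355,0,0],[0.0138,-0.0355,0,0],[0.0138,-0.0355,0,0]])

```text
time: 33.85
ee_pos: [0.5612, -0.1878, 0.2127]
tcp_rot: [0.894, 3.011, 0.001]
ft_force: [1.1, 1.0, -0.7]
finger_gap: 0.315
grip_force: 20.0
```

play_rows(series=[[0.0138,-0.0355,0,0],[0,0,0,0],[0,0,0,0]])

```text
time: 34.1
ee_pos: [0.5749, -0.2233, 0.2118]
tcp_rot: [-0.898, -3.01, -0.001]
ft_force: [-1.4, -0.3, -1.6]
finger_gap: 0.316
grip_force: 20.0
```

Run:
```python
from h import *
st((.578,-.219),.994)
```

```text
ee [ 0.5749 -0.2233  0.2118] yaw 0.991 grip 20.0 gap 0.316
move [0.0031 0.0043] 0.003
```

play_rows(series=[[0.003,0.004,-0.04,0],[0,0,-0.04,0],[0,0,-0.04,0],[0,0,-0.03,0],[0,0,-0.02,0]])

```text
time: 34.52
ee_pos: [0.5749, -0.2144, 0.0396]
tcp_rot: [-0.89, -3.007, -0.003]
ft_force: [-1.1, -0.2, -0.4]
finger_gap: 0.317
grip_force: 20.0
```

play_rows(series=[[0,0,-0.008,0],[0,0,-0.006,0],[0,0,0,0]])

```text
time: 34.77
ee_pos: [0.5776, -0.2166, 0.0287]
tcp_rot: [-0.892, -3.012, -0.001]
ft_force: [0.6, 0.8, -1.7]
finger_gap: 0.318
grip_force: 20.0
```

play_rows(series=[[0,0,-0.003,0],[0,0,-0.003,0],[0,0,0,0]])

```text
time: 35.02
ee_pos: [0.5792, -0.218, 0.0244]
tcp_rot: [0.893, 3.008, -0.001]
ft_force: [0.2, -0.2, 1.1]
finger_gap: 0.317
grip_force: 20.0
```

play_rows(series=[[0,0,0,0],[0,0,0,0],[0,0,0,0]], fingers=-0.1)

```text
time: 35.27
ee_pos: [0.5779, -0.2177, 0.0232]
tcp_rot: [0.893, 3.011, -0.0]
ft_force: [0.1, 0.8, -0.2]
finger_gap: 0.445
grip_force: 0.0
```

play_rows(series=[[0,0,0.02,0],[0,0,0.04,0],[0,0,0.04,0],[0,0,0.04,0],[0,0,0.04,0]])

```text
time: 35.68
ee_pos: [0.5773, -0.2174, 0.2046]
tcp_rot: [-0.894, -3.011, -0.0]
ft_force: [0.7, -0.1, -0.0]
finger_gap: 0.45
grip_force: 0.0
```

play_rows(series=[[-0.03,0.025,0.01,0],[-0.03,0.025,0.01,0],[-0.03,0.02,0.02,0],[-0.03,0.01,0,0],[0,0,0,0]], fingers=-1)

```text
time: 36.1
ee_pos: [0.4525, -0.1348, 0.2443]
tcp_rot: [-0.892, -3.011, -0.0]
ft_force: [-0.4, -0.0, -0.7]
finger_gap: 0.131
grip_force: 0.0
```

Run:
```python
from h import *
st()
s=grab('side'); f=grab('wrist')
u,v=map(int,proj(s,[.54,-.27,.08]))
cv2.imwrite('pics/d1.png',np.hstack([cv2.resize(s['img'][v-60:v+60,u-60:u+60],(330,330)),cv2.resize(f['img'],(470,330))])[:,:,::-1])
for n,g in (('side',s),('wrist',f)): print(n,[(np.round(b['bbox']).tolist(),round(b['conf'],2),onz(g,(b['bbox'][0]+b['bbox'][2])/2,(b['bbox'][1]+b['bbox'][3])/2,.04)[:2].round(3)) for b in nets.boxes_of('cap1_c',g)])
```

```text
ee [ 0.4525 -0.1348  0.2443] yaw 0.995 grip 0.0 gap 0.131
side [([229.0, 243.0, 247.0, 269.0], 0.86, array([ 0.582, -0.21 ]))]
wrist [([313.0, 261.0, 326.0, 301.0], 0.55, array([ 0.576, -0.215]))]
```

View pics/d1.png

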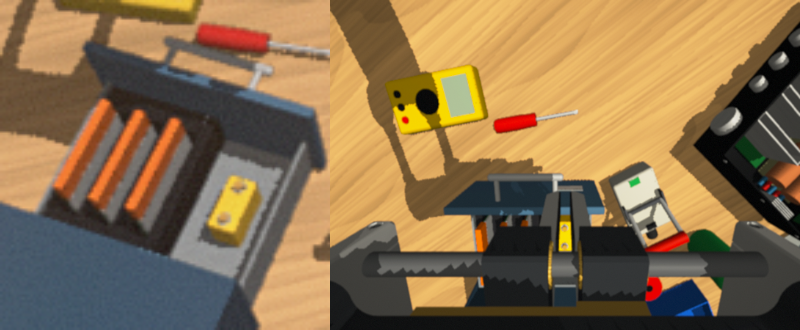

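The side crop shows the three cards upright in the foam and the capacitor flat in the bay. Next I push the drawer shut on the handle.

play_rows(series=[[-0.023,-0.023,0,0],[-0.022,-0.023,0,0],[0,0,0,0],[0,0,-0.04,0],[0,0,-0.04,0]])

```text
time: 36.72
ee_pos: [0.4158, -0.1859, 0.1634]
tcp_rot: [0.895, 3.004, -0.002]
ft_force: [1.5, -0.3, -0.3]
finger_gap: 0.005
grip_force: 0.0
```

play_rows(series=[[0,0,-0.04,0],[0,0,-0.04,0],[0,0,0,0],[0,0,0,0]])

```text
time: 37.05
ee_pos: [0.4123, -0.183, 0.0812]
tcp_rot: [-0.893, -3.007, -0.003]
ft_force: [0.5, -0.7, 1.5]
finger_gap: 0.002
grip_force: 0.0
```

Run:
```python
from h import *
st((.4076,-.181),.994)
```

```text
ee [ 0.4123 -0.183   0.0812] yaw 0.994 grip 0.0 gap 0.002
move [-0.0047  0.002 ] 0.0
```

play_rows(series=[[0.0084,-0.0054,0,0],[0.0084,-0.0054,0,0],[0.0126,-0.0082,0,0],[0.0126,-0.0082,0,0],[0.0126,-0.0082,0,0]])

```text
time: 37.47
ee_pos: [0.4688, -0.2194, 0.0847]
tcp_rot: [0.893, 3.011, 0.001]
ft_force: [-2.7, 1.9, -0.8]
finger_gap: 0.008
grip_force: 1.7
```

play_rows(series=[[0.0126,-0.0082,0,0],[0.0126,-0.0082,0,0],[0.0126,-0.0082,0,0],[0.0126,-0.0082,0,0],[0.0126,-0.0082,0,0]])

```text
time: 37.88
ee_pos: [0.5321, -0.2601, 0.0847]
tcp_rot: [0.893, 3.011, 0.002]
ft_force: [-2.4, 2.9, -0.4]
finger_gap: 0.005
grip_force: 1.7
```

play_rows(series=[[0.0126,-0.0082,0,0],[0.0126,-0.0082,0,0],[0.0084,-0.0054,0,0],[0,0,0,0]])

```text
time: 38.22
ee_pos: [0.5679, -0.2843, 0.0847]
tcp_rot: [0.892, 3.006, -0.003]
ft_force: [-0.6, -0.4, -0.7]
finger_gap: 0.005
grip_force: 0.0
```

Run:
```python
from h import *
st((.5826,-.2945),.994)
```

```text
ee [ 0.5679 -0.2843  0.0847] yaw 0.994 grip 0.0 gap 0.005
move [ 0.0147 -0.0102] 0.0
```

play_rows(series=[[0.0042,-0.0027,0,0],[0.0042,-0.0027,0,0],[0.0034,-0.0022,0,0],[0,0,0,0],[0,0,0,0]])

```text
time: 38.63
ee_pos: [0.5762, -0.2897, 0.083]
tcp_rot: [0.893, 3.01, -0.001]
ft_force: [0.2, 0.6, -0.1]
finger_gap: 0.003
grip_force: 0.0
```

play_rows(series=[[0.0025,-0.0016,0,0],[0.0025,-0.0016,0,0],[0,0,0,0],[0,0,0,0]])

```text
time: 38.97
ee_pos: [0.5811, -0.2928, 0.0827]
tcp_rot: [0.893, 3.011, -0.0]
ft_force: [-0.7, -0.1, -0.3]
finger_gap: 0.008
grip_force: 0.2
```

play_rows(series=[[0.0025,-0.0016,0,0],[0.0025,-0.0016,0,0],[0,0,0,0],[0,0,0,0]])

```text
time: 39.3
ee_pos: [0.5814, -0.293, 0.0827]
tcp_rot: [-0.89, -3.002, -0.004]
ft_force: [-8.8, 5.9, 7.5]
finger_gap: 0.005
grip_force: 5.2
```

play_rows(series=[[0.0017,-0.0011,0,0],[0.0017,-0.0011,0,0],[0,0,0,0],[0,0,0,0]])

```text
time: 39.63
ee_pos: [0.5814, -0.293, 0.0827]
tcp_rot: [-0.888, -2.995, -0.007]
ft_force: [-16.4, 8.4, 12.2]
finger_gap: 0.003
grip_force: 8.8
```

Run:
```python
from h import *
st((.5826,-.2945),.994); print(read_state()['ft_force'])
s=grab('side'); save(s,'e1.png',(90,190,300,345),3.5)
```

```text
ee [ 0.5814 -0.293   0.0827] yaw 0.995 grip 8.8 gap 0.003
move [ 0.0012 -0.0015] -0.001
[-16.38194675   8.35960664  12.23933941]
```

View pics/e1.png

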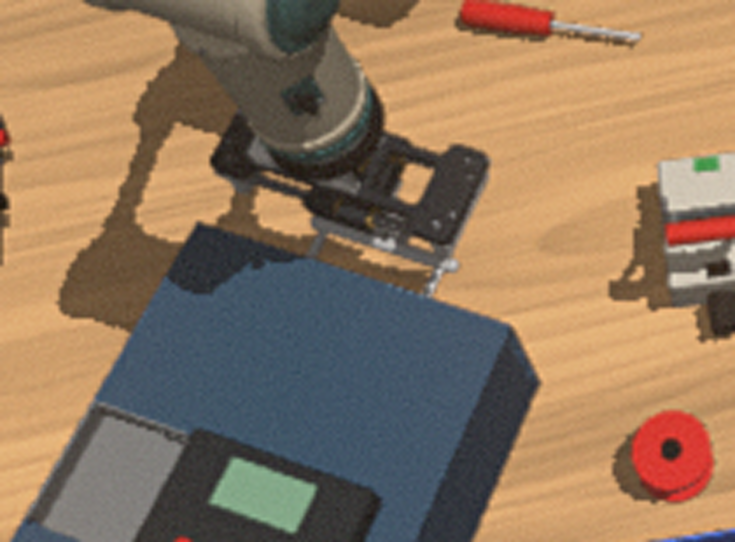

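The drawer is flush and against its stop. I'll retreat and check.

play_rows(series=[[-0.012,0.008,0,0],[-0.025,0.016,0,0],[-0.02,0.013,0.03,0],[0,0,0.04,0],[0,0,0.04,0]])

```text
time: 40.1
ee_pos: [0.5304, -0.2596, 0.1929]
tcp_rot: [-0.892, -3.009, -0.002]
ft_force: [1.4, -0.5, 0.6]
finger_gap: 0.004
grip_force: 0.0
```

play_rows(series=[[-0.02,0.03,0.02,0],[-0.02,0.03,0.02,0],[0,0,0,0],[0,0,0,0],[0,0,0,0]])

```text
time: 40.52
ee_pos: [0.4927, -0.2015, 0.2327]
tcp_rot: [0.893, 3.01, -0.001]
ft_force: [-0.2, -0.3, -1.0]
finger_gap: 0.005
grip_force: 0.0
```

Run:
```python
from h import *
s=grab('side'); g=grab('scene')
for q in ['cap1_c','card1_c']:
  for n,f in(('side',s),('scene',g)): print(q,n,[(np.round(b['bbox']).tolist(),round(b['conf'],2)) for b in nets.boxes_of(q,f)])
# handle line: brightness near predicted handle shut position
w=grab('wrist'); print('handle pred shut',[proj(w,p) for p in ((.594,-.302,.103),)], [np.round(b['bbox']).tolist() for b in nets.boxes_of('drawer_handle',w)])
print(job.close_job())
```

```text
cap1_c side [([181.0, 250.0, 223.0, 274.0], 0.29)]
cap1_c scene []
card1_c side []
card1_c scene [([292.0, 266.0, 329.0, 294.0], 0.17)]
handle pred shut [(np.float64(296.58110320369684), np.float64(309.608242344008))] [[193.0, 292.0, 325.0, 350.0]]
the job is handed in; nothing more can be done
None
```

I handed the job in at about 41 s on the robot's clock; the hand-in gave no verdict. The isolator is off, all three fitted cards stand in the foam slots, the only capacitor I found is in the wide bay, and the drawer is pushed shut against its stop.

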